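# Prove the latch, then turn the board carrier over

## Task

The aluminium carrier in the black dock holds a camera board that must be worked on from behind. Push its clear cover fully home, shoot the orange-tabbed bolt fully across to lock it, and then, with the carrier still in the dock, tug the black cover pull firmly in the opening direction, so that the carrier bears against the dock's yellow stop, to confirm that the latch holds. Only after that turn the carrier upside down and set it (do not drop it) squarely and centred on the two green rails of the cradle, cover still shut and board inside, without disturbing the jar, bottle, battery and nozzle standing about.

Things in the scene. Friction and masses are not known exactly. Their poses are not given: they have to be found in the camera images.
- carrier_center (a point): centre of the loose aluminium carrier, 100 (x) x 60 (y) x 38 (z) mm, about 0.35 kg. Own axes: +z from the windowed underside to the cover side; cover opens toward -x, bolt shoots toward +y. Grip it across its 60 mm (side walls plain once the bolt is shot); it stands on either 60 x 38 end. Closed fittings lie within |x| < 34 mm and rise up to 22 mm over the rim; the rim's ends are flat.
- cover_pull (a point): in the black upright pull on the clear sliding cover: a fin 18 (x) x 10 (y) mm standing from just below the carrier's rim to 17 mm above it; this point is mid-fin, 7 mm below its top, 10 mm above the rim (carrier x = -24, y = 0 mm when shut). Axes as the carrier's. Pinch it across the 10 mm.
- cover (a joint): opening of the sliding cover in m: 0 fully home, grows as it slides toward the carrier's -x, at most 0.026; slides with about 1.2 N friction and stays where it is left. With the bolt shot it has about 2.5 mm of play.
- bolt_thumb (a point): in the orange tab on the bolt: tab 10 (x) x 7 (y) mm, its top 6 mm above this point (21 mm above the rim), its foot 6 mm above the rim. Drawn back it overhangs the carrier's -y side (carrier x = 20, y = -44.5 mm); push it along the carrier's +y. Axes as the carrier's.
- bolt (a joint): how far the bolt has been shot, in m: 0 drawn back, 0.024 fully across, moves along the carrier's +y with about 1.5 N friction. Shot, it stands in the way of a steel catch on the cover; it can only go across on the right side of the catch once the cover is home.
- module_mid (a point): middle of the camera board module, 38 x 38 x 26 mm, lying loose in the carrier's 44 x 44 mm well under the cover; it drops about 3 mm onto the cover when the carrier is turned over.
- dock: fixed black dock: plate 118 x 74 x 4 mm, origin at the centre of its underside on the bench. The carrier lies on the plate (underside at z = 4 mm), axes parallel, between low posts up to 18 mm high with about 2.5 mm slack each way. The middle 76 mm of its long sides is open above the plate.
- dock_stop: yellow stop of the dock, 6 x 46 mm, up to 33 mm above the bench, at the dock's -x end: the carrier comes against it when the latched cover is tugged toward -x. Origin at the centre of its underside, 55.5 mm from the dock's middle.
- cradle_rest (a point): middle of the fixed cradle at its rail tops, 32 mm above the bench. Two green rails, 22 (x) x 76 (y) x 28 mm, lie across its x axis, 80 mm apart inside, on a plate 128 x 80 x 4 mm. The upside-down carrier rests its rim ends on them, length along the cradle's x (either way round), fittings hanging in the gap, its centre 19 mm above this point.
- jar_mid (a point): middle of a loose little jar of screws with a yellow lid, 46 mm across, 56 mm high (bystander).
- battery_mid (a point): middle of a loose 9 V block battery standing upright, 18 x 27 x 48 mm (bystander).
- nozzle_mid (a point): middle of a loose grey metal heat-gun nozzle, 34 mm across, 34 mm high (bystander).
- bottle_mid (a point): middle of a loose white cleaner bottle with a red spout, 52 mm across, 156 mm high (bystander).
There are look-alikes about, which are no part of the job. Of the things that look like the part that bears carrier_center, the larger one is meant.

How it is judged:
By the outcome, as a careful person would: the job done as asked, in the order asked, and still so for the second after the job is handed in, with the robot touching nothing.
It also fails if it takes over 72 s, if anything falls off the work surface, if the arm or the gripper's body presses on something with over 40 N, if the wrist force passes 120 N, or if a joint passes its speed limit or range.

## Robot

A 6-joint arm with a two-finger parallel gripper is mounted at the origin on a cart in front of the work surface, level with it; the furniture and walls round the work are solid. World frame = base frame: x ahead of the robot, y to its left, z up, the work surface at z = 0. Lengths are in mm, angles in rad, forces in N, time in s.
With the tool pointing down it reaches from about 325 to 900 mm from the base axis. Payload 3.5 kg.
Tool frame: the origin (TCP) lies on the centre line of the jaws, within the pads' length; the fingertips stand 25 mm ahead of it and the grasp point (between the pads) lies 6 mm ahead of it; z points along the fingers, y is the line along which they close (so a half turn about z gives the same grasp; the last joint's range is limited). The gripper opens to 85 mm and grips with 20 to 120 N. Pads are 22 mm wide; open, the fingers measure 114 mm over their backs; the gripper's body (76 mm by 85 mm) begins 54 mm behind the grasp point. The pads swing forward as they close: fully open they stand 13 mm farther back than shut.
Start: joints at [1.173, 0.276, -0.026, 1.268, 0, 1.467], TCP at [181.599, 598.033, 256.313] pointing down, gripper open.
Joint ranges: [-3.12, 3.12], [-0.85, 1.88], [-1.08, 1.24], [-1.95, 2.15], [-1.57, 1.53], [-3.14, 3.14]. Speed limits (rad/s): [2.57, 2.57, 3.14, 3.14, 3.14, 3.14].

## Interface

Orientations are given as a rotation vector (axis times angle).
In Python, from workcell import env, vision, job gives the robot as it stands.
- The arm moves only by the tool step_arm, never from a script. Its argument "targets" is one flat list of numbers, 7 for each row, row after row: the shift along the world's x, y, z normalised to -1 to 1, where 1 is 300 mm, then the turn, a rotation vector about the world's x, y, z normalised to -1 to 1, where 1 is 360 degrees, then the finger opening in mm, from 0 to 85.4. A call has 1 to 10 rows; each row shifts and turns the commanded pose from where the row before left it; what a row does not reach is not made up. A row lasts 1/10 s, in which the tool goes at most 50 mm and 8.59 degrees, less where a joint would pass 70% of its speed; a pose out of reach is approached as far as the arm can. A call with a number of a shift or a turn outside -1 to 1 is refused whole. A call with a gripper value outside its range is refused whole. The fingers move at their own pace and stop on an object; "squeeze" is the grip in N (left out, the last holds). Time passes only in rows, so rows that do not move let the fingers close. It gives the time, the measured TCP pose, the force, the opening and the grip force at its end, in the units of the state.
- env.sense(): the state, without advancing time (a new reading comes with each control period).
- vision.read_camera(name): name is "side" or "top"; returns the picture (400x640x3 uint8, blue, green, red); there is no depth.
- vision.calibration(name): a dict with "fx", "fy", "cx", "cy" (pixels), "origin" and "orientation" of the camera in the world. Camera axes: x right, y down, z forward; pixel columns grow to the right and rows downward; lengths in mm; the calibration is good to about 2 mm. A picture is of the moment at which its call begins. calibration takes no time and is no camera call.
- job.finish_job(): hands the job in; it is judged then, once.
The state is a dict: "time": time; "q": joint angles; "qd": joint speeds; "joint_torque": joint torques, N m; "tool_pos": TCP position; "orientation": TCP orientation; "contact_force": force on the tool from outside, world axes, zero at the start; "moment": the same for the moment, N m; "width": opening from 0.0 (shut) to 1.0 (fully open); "grasp_force": force on a finger pad.
Only numpy, scipy, OpenCV 4.12 (cv2) and the standard library are available. Lean on these libraries where they do the work, as an engineer would, in place of code of your own. Each camera call takes 0.05 s, during which the arm holds its last target. There are 200 camera calls.

## Working session

There is one attempt and no reset: what is moved stays moved. The work goes in short steps, Python scripts to look and compute and a tool call to move; the robot and the scene stay as the last step left them, time stands still between calls to the robot, and variables do not carry over. Pictures are saved under pics/ and viewed, at most 10 in all, crops included, and the job is handed in when it is done.

Besides the shell and the picture viewer there is one more tool, called after "Call:" in YAML: its name, and indented under it one key for each argument. step_arm: Moves the arm, as the interface text tells. Its arguments: {"type":"object","properties":{"targets":{"type":"array","items":{"type":"number"}},"squeeze":{"type":"number"}},"required":["targets"]}

```bash
ls; mkdir -p pics
python3 - <<'E'
from workcell import env,vision,job
import cv2
for n in("top","side"):
    cv2.imwrite(f"pics/{n}0.png",vision.read_camera(n)); print(n,vision.calibration(n))
s=env.sense();print(s)
E
```

```text
pics
top {'fx': 430.3617115819494, 'fy': 430.3617115819494, 'cx': 328.8989579913094, 'cy': 204.4978485498311, 'origin': array([ 301.78496128,   10.70627868, 1264.98170251]), 'orientation': array([-2.12168972,  2.10834435, -0.21396767])}
side {'fx': 370.5145606735649, 'fy': 370.5145606735649, 'cx': 325.1132077817429, 'cy': 196.96701133446257, 'origin': array([-237.62659182, -142.30510876,  628.56632142]), 'orientation': array([-1.72935349,  1.48589001, -0.78580399])}
{'time': 0.1, 'q': array([ 1.17262616e+00,  2.77079226e-01, -2.77421757e-02,  1.26804544e+00,
       -1.05165181e-05,  1.46744632e+00]), 'qd': array([0.00109728, 0.00027731, 0.00307926, 0.00040077, 0.0002718 ,
       0.0007256 ]), 'joint_torque': array([ 5.52812435e-04, -4.46705747e+01,  2.96128982e+01,  8.46756884e-03,
       -6.15121053e-05, -3.04543100e-06]), 'tool_pos': array([181.325781  , 597.41794141, 255.25839406]), 'orientation': array([-0.46135284, -3.10702174,  0.00315423]), 'contact_force': array([-1.26071878,  0.55439817,  0.02818484]), 'moment': array([-0.03497922,  0.00096183,  0.00870153]), 'grasp_force': 0.0, 'width': 1.0014244122762026}
```

View pics/top0.png

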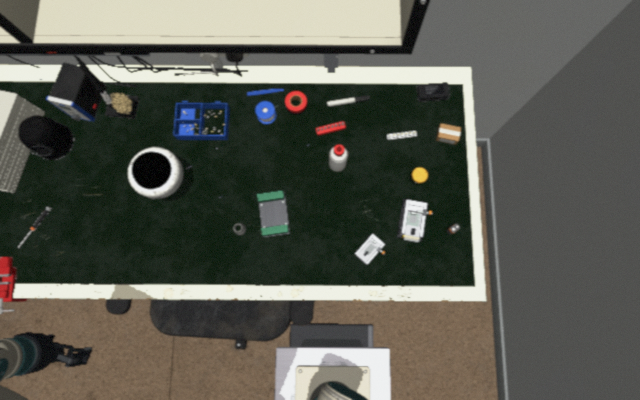

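View pics/side0.png

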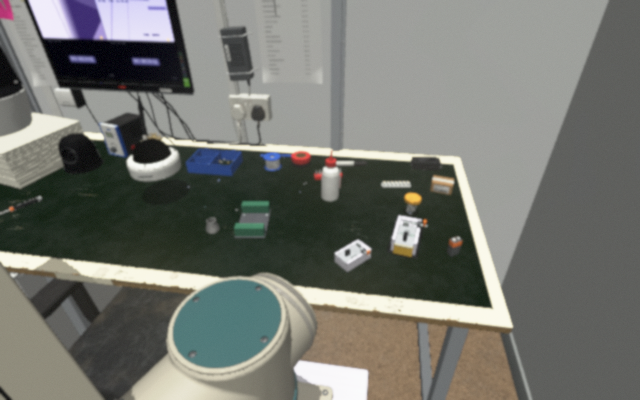

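Top view: the dock with the carrier is at about (414,220) and the smaller look-alike at (370,248). The cradle is at (273,213), jar (420,175), battery (454,229), nozzle (239,228) and bottle (338,155). The side view shows the dock's yellow stop on the near end, at (403,250).

```bash
cat > h.py <<'E'
import numpy as np,cv2
from scipy.spatial.transform import Rotation as R
from workcell import env,vision,job
def cal(n):
    c=vision.calibration(n); return c,R.from_rotvec(c["orientation"]).as_matrix()
def ray(n,u,v,z):
    c,M=cal(n); d=M@np.array([(u-c["cx"])/c["fx"],(v-c["cy"])/c["fy"],1]); o=c["origin"]
    return o+d*(z-o[2])/d[2]
def proj(n,p):
    c,M=cal(n); q=M.T@(np.array(p,float)-c["origin"]); return np.array([c["cx"]+c["fx"]*q[0]/q[2],c["cy"]+c["fy"]*q[1]/q[2]])
def crop(n,u,v,w,h,k): # top-left u,v
    return cv2.resize(vision.read_camera(n)[v:v+h,u:u+w],None,fx=k,fy=k,interpolation=cv2.INTER_CUBIC)
def st():
    s=env.sense(); print("t",round(s["time"],2),"p",s["tool_pos"].round(1),"o",s["orientation"].round(3),"F",s["contact_force"].round(1),"w",round(s["width"]*85.4,1),"g",round(s["grasp_force"],1),"q",s["q"].round(2)); return s
E
python3 - <<'E'
from h import *
a=crop("top",390,190,50,60,8);b=crop("side",380,205,50,60,8)
cv2.imwrite("pics/c1.png",np.hstack([a,b]))
for n,u,v in(("top",414,220),("top",273,213)): print(ray(n,u,v,30))
T=vision.read_camera("top");S=vision.read_camera("side")
for n,I in(("top",T),("side",S)):
    H=cv2.cvtColor(I,cv2.COLOR_BGR2HSV)
    for nm,lo,hi in(("green",(65,90,50),(95,255,200)),("yellow/orange",(8,110,110),(32,255,255))):
        m=cv2.inRange(H,lo,hi); k,l,s,c=cv2.connectedComponentsWithStats(m)
        for i in range(1,k):
            if s[i,4]>6: print(n,nm,s[i].tolist(),c[i].round(1))
E
```

```text
[ 510.14878537 -235.90385594   30.        ]
[528.23954423 174.75319608  30.        ]
top green [256, 190, 28, 12, 242] [269.6 195.4]
top green [260, 225, 28, 11, 193] [274.  229.9]
top yellow/orange [295, 95, 7, 7, 10] [298.8  97.6]
top yellow/orange [440, 124, 21, 7, 73] [450.1 126.6]
top yellow/orange [438, 133, 22, 8, 83] [448.1 136.8]
top yellow/orange [412, 167, 16, 16, 209] [419.5 174.5]
top yellow/orange [429, 210, 3, 5, 12] [429.9 212.2]
top yellow/orange [30, 227, 5, 3, 12] [ 32.2 228.1]
top yellow/orange [382, 251, 3, 3, 8] [383.1 252.1]
side green [241, 200, 29, 12, 309] [254.5 205.4]
side green [233, 222, 31, 13, 322] [248.1 228.8]
side green [242, 288, 4, 5, 7] [243.9 289.7]
side yellow/orange [297, 154, 8, 3, 18] [300.5 154.9]
side yellow/orange [404, 192, 18, 13, 188] [412.6 197.9]
side yellow/orange [9, 206, 5, 5, 19] [ 11.1 208.1]
side yellow/orange [423, 219, 4, 6, 22] [424.5 221.3]
side yellow/orange [450, 240, 12, 8, 52] [455.2 243.7]
side yellow/orange [393, 246, 19, 11, 134] [402.5 250.9]
```

View pics/c1.png

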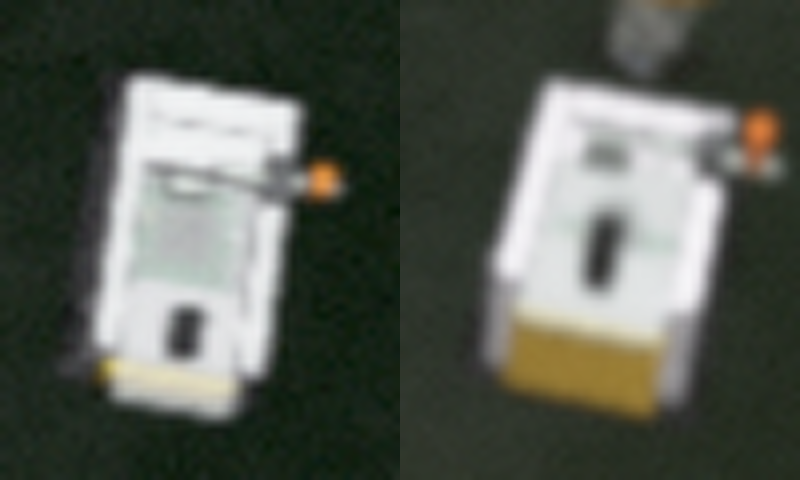

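The cover is open, poking over the yellow stop towards the robot. The pull is at crop (185,332), the orange tab at (323,180), and the rim corners at (130,78), (300,103), (262,378) and (97,348).

Run:
```python
from h import *
f=lambda x,y,U=390,V=190:((x+.5)/8-.5+U,(y+.5)/8-.5+V)
P=[ray("top",*f(*c),42)[:2] for c in((130,78),(300,103),(262,378),(97,348))]
print(np.round(P,1),"mean",np.mean(P,0).round(1))
P=np.array(P)
for a,b in((0,1),(1,2),(3,0),(3,2)): d=P[b]-P[a];print(a,b,np.hypot(*d).round(1),np.degrees(np.arctan2(d[1],d[0])).round(1))
print("orange top",ray("top",*f(323,180),63).round(1),"side",ray("side",424.5,221.3,57).round(1))
print("pull top",ray("top",*f(185,332),57).round(1),"side",ray("side",*f(203,250,380,205),50).round(1))
for n,z,L in(("top",32,[(269.6,195.4),(274,229.9)]),("side",32,[(254.5,205.4),(248.1,228.8)])):
    q=[ray(n,u,v,z)[:2].round(1) for u,v in L]; print("rails",n,q,np.mean(q,0))
# green rails: min area rect at top, separate corner rays
T=vision.read_camera("top");H=cv2.cvtColor(T,cv2.COLOR_BGR2HSV)
m=cv2.inRange(H,(65,90,50),(95,255,200))
c,_=cv2.findContours(m,cv2.RETR_EXTERNAL,2)
for k in c:
    if len(k)>15: r=cv2.minAreaRect(k);print(r,[ray("top",*p,32)[:2].round(0) for p in cv2.boxPoints(r)])
print("jar",ray("top",419.5,174.5,56).round(),"bottle",ray("top",338,150,150).round(),"batt",ray("top",454,229,48).round(),"nozzle",ray("top",239,228,34).round(),"decoy",ray("top",370,248,30).round())
S=vision.read_camera("side")
cv2.imwrite("pics/c2.png",np.hstack([cv2.resize(T[183:243,248:298],None,fx=8,fy=8,interpolation=2),cv2.resize(S[190:250,225:275],None,fx=8,fy=8,interpolation=2)]))
```

```text
[[ 568.9 -211.7]
 [ 560.1 -273.2]
 [ 459.6 -255.6]
 [ 470.  -197. ]] mean [ 514.7 -234.4]
0 1 62.1 -98.2
1 2 102.0 170.1
3 0 100.0 -8.5
3 2 59.5 -100.1
orange top [ 527.7 -275.4   63. ] side [ 527.1 -274.9   57. ]
pull top [ 473.8 -225.7   57. ] side [ 471.3 -226.1   50. ]
rails top [array([580.3, 186.2]), array([478.3, 170. ])] [529.3 178.1]
rails side [array([564.1, 182. ]), array([462. , 166.3])] [513.05 174.15]
((273.8290100097656, 230.0222930908203), (7.587898254394531, 27.16122817993164), 82.56858825683594) [array([483., 211.]), array([494., 133.]), array([472., 130.]), array([462., 207.])]
((269.5699462890625, 195.49000549316406), (8.7681245803833, 27.29432487487793), 81.8698959350586) [array([587., 228.]), array([599., 149.]), array([573., 145.]), array([561., 223.])]
jar [ 640. -251.   56.] bottle [681. -12. 150.] batt [ 482. -346.   48.] nozzle [483. 271.  34.] decoy [ 428. -107.   30.]
```

View pics/c2.png

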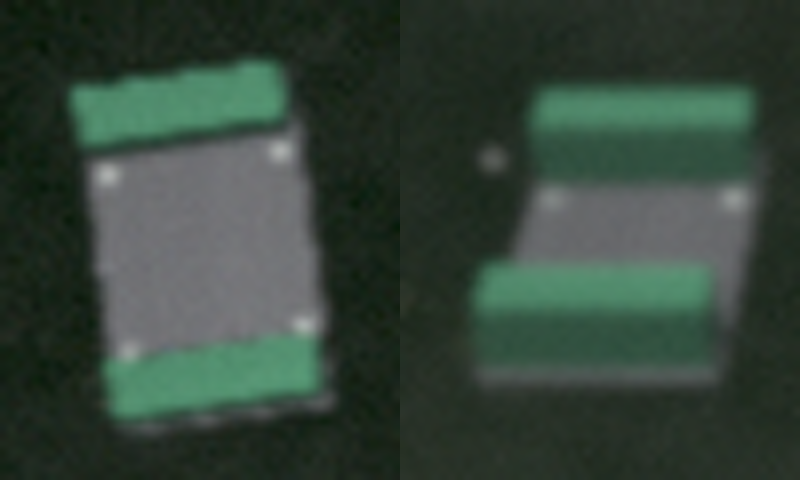

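The cradle's rails read clean: yaw about 9°, centre about (530,178) from the top view. First I compute the move to above the pull, then check the cradle from the side.

```bash
cat >> h.py <<'E'
def Rt(yaw,pitch=0): # carrier/tool yaw deg; pitch 0 = tool down, 90 = tool pointing ahead; tool y = carrier -y or +y
    y=np.radians(yaw); Rz=R.from_euler("z",y)
    Rp=R.from_rotvec(np.radians(pitch)*np.array([np.sin(y),-np.cos(y),0]))
    return Rp*Rz*R.from_matrix([[-1,0,0],[0,1,0],[0,0,-1]])
def go(p,yaw,pitch=0):
    s=env.sense(); A=R.from_rotvec(s["orientation"]); d=(Rt(yaw,pitch)*A.inv()).as_rotvec()
    print("shift",((np.array(p)-s["tool_pos"])/300).round(4),"mm",(np.array(p)-s["tool_pos"]).round(1),"turn",(d/2/np.pi).round(4),"deg",np.degrees(d).round(1))
E
python3 - <<'E'
from h import *
f=lambda x,y:((x+.5)/8-.5+225,(y+.5)/8-.5+190)
q=[ray("side",*f(x-400,y),32)[:2] for x,y in((593,288),(645,108))];print(q,np.mean(q,0))
go((472,-226,110),-9.2)
E
```

```text
[array([475.02065607, 169.07141447]), array([575.32804229, 183.56083774])] [525.17434918 176.3161261 ]
shift [ 0.9681 -2.7465 -0.4871] mm [ 290.4 -823.9 -146.1] turn [ 0.     -0.      0.0214] deg [ 0.  -0.   7.7]
```

Call:
step_arm:
  targets: [0.0484, -0.1373, -0.012, 0, 0, 0.0021, 24, 0.0484, -0.1373, -0.012, 0, 0, 0.0021, 24, 0.0484, -0.1373, -0.012, 0, 0, 0.0021, 24, 0.0484, -0.1373, -0.012, 0, 0, 0.0021, 24, 0.0484, -0.1373, -0.012, 0, 0, 0.0021, 24, 0.0484, -0.1373, -0.012, 0, 0, 0.0021, 24, 0.0484, -0.1373, -0.012, 0, 0, 0.0021, 24, 0.0484, -0.1373, -0.012, 0, 0, 0.0021, 24, 0.0484, -0.1373, -0.012, 0, 0, 0.0021, 24, 0.0484, -0.1373, -0.012, 0, 0, 0.0021, 24]
  squeeze: 40

```text
time: 1.4
tool_pos: [327.1, 184.6, 220.6]
orientation: [0.254, 3.13, 0.001]
contact_force: [0.5, -0.6, 0.7]
width: 0.275
grasp_force: 0.0
```

Call:
step_arm:
  targets: [0.0484, -0.1373, -0.012, 0, 0, 0, 24, 0.0484, -0.1373, -0.012, 0, 0, 0, 24, 0.0484, -0.1373, -0.012, 0, 0, 0, 24, 0.0484, -0.1373, -0.012, 0, 0, 0, 24, 0.0484, -0.1373, -0.012, 0, 0, 0, 24, 0.0484, -0.1373, -0.022, 0, 0, 0, 24, 0.0484, -0.1373, -0.022, 0, 0, 0, 24, 0.0484, -0.1373, -0.022, 0, 0, 0, 24, 0.0484, -0.1373, -0.022, 0, 0, 0, 24, 0.0484, -0.1373, -0.022, 0, 0, 0, 24]

```text
time: 2.4
tool_pos: [472.4, -227.8, 169.2]
orientation: [0.256, 3.131, -0.0]
contact_force: [0.2, 0.9, -0.2]
width: 0.279
grasp_force: 0.0
```

Run:
```python
from h import *
st();go((472,-226,85),-9.2)
```

```text
t 2.4 p [ 472.4 -227.8  169.2] o [ 0.256  3.131 -0.   ] F [ 0.2  0.9 -0.2] w 23.8 g 0.0 q [-0.57  0.16 -0.36  1.05  0.   -0.41]
shift [-0.0013  0.0059 -0.2807] mm [ -0.4   1.8 -84.2] turn [0.     0.0001 0.0004] deg [0.  0.  0.2]
```

Call:
step_arm:
  targets: [-0.0013, 0.005, -0.09, 0, 0, 0, 24, 0, 0, -0.09, 0, 0, 0, 24, 0, 0, -0.09, 0, 0, 0, 24, 0, 0, 0, 0, 0, 0, 24]

```text
time: 2.8
tool_pos: [468.6, -222.6, 84.9]
orientation: [-0.256, -3.124, -0.006]
contact_force: [-0.8, 0.5, -0.6]
width: 0.281
grasp_force: 0.0
```

Run:
```python
from h import *
st()
cv2.imwrite("pics/c3.png",np.hstack([crop("top",390,190,50,60,8),crop("side",380,205,50,60,8)]))
```

```text
t 2.8 p [ 468.6 -222.6   84.9] o [-0.256 -3.124 -0.006] F [-0.8  0.5 -0.6] w 24.0 g 0.0 q [-0.57  0.25 -0.46  0.87  0.   -0.4 ]
```

View pics/c3.png

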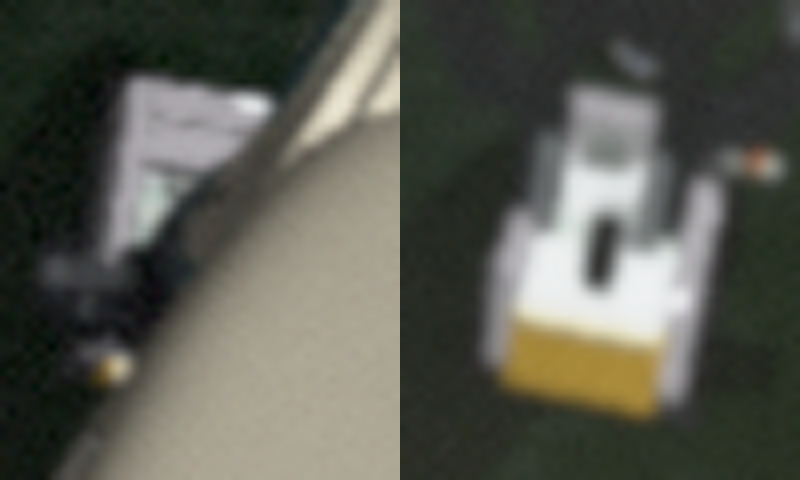

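The fingers straddle the pull in the side view: they are at crop x of about 545 and 655, with the fin at 600. I go down around it and pinch.

Call:
step_arm:
  targets: [0.01, -0.008, -0.02, 0, 0, 0, 24, 0, 0, -0.02, 0, 0, 0, 24, 0, 0, -0.008, 0, 0, 0, 24, 0, 0, 0, 0, 0, 0, 24]

```text
time: 3.3
tool_pos: [474.5, -226.5, 73.9]
orientation: [-0.255, -3.131, -0.0]
contact_force: [-0.7, -0.3, -0.1]
width: 0.282
grasp_force: 0.0
```

Call:
step_arm:
  targets: [0, 0, 0, 0, 0, 0, 8, 0, 0, 0, 0, 0, 0, 8, 0, 0, 0, 0, 0, 0, 6, 0, 0, 0, 0, 0, 0, 6]
  squeeze: 30

```text
time: 3.7
tool_pos: [474.7, -226.8, 74.2]
orientation: [0.256, 3.131, -0.001]
contact_force: [-0.6, -0.3, 1.4]
width: 0.106
grasp_force: 29.9
```

Call:
step_arm:
  targets: [0.016, -0.0026, 0, 0, 0, 0, 6, 0.016, -0.0026, 0, 0, 0, 0, 6, 0.016, -0.0026, 0, 0, 0, 0, 6, 0, 0, 0, 0, 0, 0, 6]

```text
time: 4.1
tool_pos: [490.5, -229.5, 74.2]
orientation: [0.255, 3.129, -0.001]
contact_force: [0.1, -0.5, 1.5]
width: 0.104
grasp_force: 29.9
```

Call:
step_arm:
  targets: [0.0066, -0.0011, 0, 0, 0, 0, 6, 0.0066, -0.0011, 0, 0, 0, 0, 6, 0, 0, 0, 0, 0, 0, 6]

```text
time: 4.4
tool_pos: [491.8, -229.7, 74.2]
orientation: [-0.256, -3.128, 0.001]
contact_force: [-5.7, -0.5, 7.0]
width: 0.111
grasp_force: 30.6
```

Call:
step_arm:
  targets: [0.0066, -0.0011, 0, 0, 0, 0, 6, 0.0066, -0.0011, 0, 0, 0, 0, 6, 0, 0, 0, 0, 0, 0, 6]

```text
time: 4.7
tool_pos: [492.9, -229.7, 74.2]
orientation: [-0.256, -3.122, 0.001]
contact_force: [-10.7, -0.4, 14.7]
width: 0.105
grasp_force: 31.4
```

The cover is home: it stopped after about 18 mm and now resists with 11 N. The carrier centre comes out near (516,-233.5). Next I release and go to the far side of the bolt tab.

Call:
step_arm:
  targets: [-0.006, 0.001, 0, 0, 0, 0, 24, 0, 0, 0, 0, 0, 0, 24, 0, 0, 0.06, 0, 0, 0, 24, 0, 0, 0.12, 0, 0, 0, 10, 0.025, -0.06, 0.02, 0, 0, 0, 0, 0.04, -0.1, 0, 0, 0, 0, 0, 0.04, -0.09, 0, 0, 0, 0, 0, 0, 0, 0, 0, 0, 0]

```text
$.targets: bad value
```

Run:
```python
from h import *
st();go((524,-305,90),-9.2)
cv2.imwrite("pics/c4.png",np.hstack([crop("top",390,190,50,60,8),crop("side",380,205,50,60,8)]))
```

```text
t 4.7 p [ 492.9 -229.7   74.2] o [-2.560e-01 -3.122e+00  1.000e-03] F [-10.7  -0.4  14.7] w 8.9 g 31.4 q [-0.55  0.3  -0.41  0.86 -0.   -0.39]
shift [ 0.1038 -0.2509  0.0528] mm [ 31.1 -75.3  15.8] turn [-0.     -0.0015  0.0005] deg [-0.  -0.5  0.2]
```

View pics/c4.png

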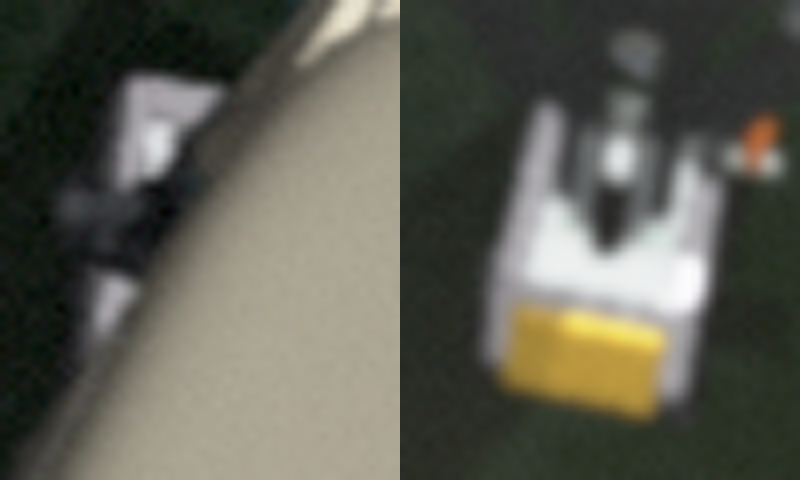

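The move was refused because of a miscounted row. The picture shows the fingers on the pull and the cover no longer hanging over the yellow stop, so it is home. I resend the move.

Call:
step_arm:
  targets: [-0.006, 0.001, 0, 0, 0, 0, 24, 0, 0, 0, 0, 0, 0, 24, 0, 0, 0.06, 0, 0, 0, 24, 0, 0, 0.12, 0, 0, 0, 10, 0.025, -0.06, 0.02, 0, 0, 0, 0, 0.04, -0.1, 0, 0, 0, 0, 0, 0.04, -0.09, 0, 0, 0, 0, 0, 0, 0, 0, 0, 0, 0, 0]

```text
time: 5.6
tool_pos: [529.1, -308.5, 134.1]
orientation: [0.258, 3.127, -0.004]
contact_force: [-0.7, -0.5, 0.3]
width: 0.004
grasp_force: 0.0
```

Run:
```python
from h import *
st();go((524,-305,80),-9.2)
```

```text
t 5.6 p [ 529.1 -308.5  134.1] o [ 0.258  3.127 -0.004] F [-0.7 -0.5  0.3] w 0.3 g 0.0 q [-0.63  0.34 -0.21  1.02 -0.   -0.47]
shift [-0.0168  0.0117 -0.1803] mm [ -5.1   3.5 -54.1] turn [0.0004 0.0006 0.0007] deg [0.2 0.2 0.2]
```

Call:
step_arm:
  targets: [-0.01, 0.005, -0.06, 0, 0, 0, 0, 0, 0, -0.06, 0, 0, 0, 0, 0, 0, -0.064, 0, 0, 0, 0, 0, 0, 0, 0, 0, 0, 0]

```text
time: 6.0
tool_pos: [521.2, -301.1, 75.3]
orientation: [-0.254, -3.125, -0.007]
contact_force: [-0.1, 0.6, -0.6]
width: -0.001
grasp_force: 0.0
```

Call:
step_arm:
  targets: [0.0012, 0.0076, 0, 0, 0, 0, 0, 0.0012, 0.0076, 0, 0, 0, 0, 0, 0.0012, 0.0076, 0, 0, 0, 0, 0, 0.0012, 0.0076, 0, 0, 0, 0, 0]

```text
time: 6.4
tool_pos: [525.7, -294.5, 79.7]
orientation: [0.255, 3.13, -0.001]
contact_force: [0.2, 0.6, 0.3]
width: 0.004
grasp_force: 0.0
```

Call:
step_arm:
  targets: [0.0018, 0.0112, 0, 0, 0, 0, 0, 0.0018, 0.0112, 0, 0, 0, 0, 0, 0.0018, 0.0112, 0, 0, 0, 0, 0, 0.0018, 0.0112, 0, 0, 0, 0, 0]

```text
time: 6.8
tool_pos: [527.7, -281.2, 79.2]
orientation: [0.256, 3.13, -0.002]
contact_force: [-0.5, -1.4, 1.5]
width: 0.001
grasp_force: 1.0
```

Call:
step_arm:
  targets: [0.0012, 0.0076, 0, 0, 0, 0, 0, 0.0012, 0.0076, 0, 0, 0, 0, 0, 0, 0, 0, 0, 0, 0, 0]

```text
time: 7.1
tool_pos: [528.3, -276.2, 79.0]
orientation: [0.255, 3.13, -0.0]
contact_force: [0.0, -1.5, 0.6]
width: -0.008
grasp_force: 0.7
```

Call:
step_arm:
  targets: [0.0012, 0.0076, 0, 0, 0, 0, 0, 0.0012, 0.0076, 0, 0, 0, 0, 0, 0, 0, 0, 0, 0, 0, 0]

```text
time: 7.4
tool_pos: [529.0, -272.2, 78.9]
orientation: [0.255, 3.131, -0.002]
contact_force: [0.6, -2.9, 1.8]
width: -0.002
grasp_force: 1.6
```

Contact at about 1.5 N, as expected for the bolt. I keep pushing until it stops.

Call:
step_arm:
  targets: [0.0012, 0.0076, 0, 0, 0, 0, 0, 0.0012, 0.0076, 0, 0, 0, 0, 0, 0, 0, 0, 0, 0, 0, 0]

```text
time: 7.7
tool_pos: [529.5, -269.8, 79.9]
orientation: [-0.257, -3.131, 0.01]
contact_force: [-2.1, -7.4, 5.6]
width: -0.001
grasp_force: 4.7
```

Call:
step_arm:
  targets: [0.0012, 0.0076, 0, 0, 0, 0, 0, 0, 0, 0, 0, 0, 0, 0, 0, 0, 0, 0, 0, 0, 0]

```text
time: 8.0
tool_pos: [529.7, -268.8, 80.5]
orientation: [-0.259, -3.131, 0.014]
contact_force: [-4.4, -9.7, 8.0]
width: 0.001
grasp_force: 6.3
```

Call:
step_arm:
  targets: [0.0012, 0.0076, 0, 0, 0, 0, 0, 0, 0, 0, 0, 0, 0, 0, 0, 0, 0, 0, 0, 0, 0]

```text
time: 8.3
tool_pos: [529.9, -267.8, 81.1]
orientation: [-0.26, -3.13, 0.019]
contact_force: [-7.0, -12.4, 9.5]
width: -0.001
grasp_force: 8.0
```

Call:
step_arm:
  targets: [-0.003, -0.02, 0, 0, 0, 0, 0, 0, -0.02, 0, 0, 0, 0, 0, 0, 0, 0.1, 0, 0, 0, 0, -0.03, 0.06, 0.1, 0, 0, 0, 24, -0.05, 0.07, 0, 0, 0, 0, 24, -0.04, 0.03, 0, 0, 0, 0, 24, 0, 0, 0, 0, 0, 0, 24]

```text
time: 9.0
tool_pos: [490.6, -223.8, 137.4]
orientation: [-0.253, -3.127, -0.006]
contact_force: [0.4, -1.2, -0.6]
width: 0.282
grasp_force: 0.0
```

Run:
```python
from h import *
st();go((493,-230,85),-9.2)
I=vision.read_camera("side");H=cv2.cvtColor(I,cv2.COLOR_BGR2HSV)
m=cv2.inRange(H,(4,110,90),(18,255,255)); k,l,s,c=cv2.connectedComponentsWithStats(m[:,380:470])
for i in range(1,k):
    if s[i,4]>4: print(s[i].tolist(),(c[i]+[380,0]).round(1), ray("side",*(c[i]+[380,0]),57).round(1))
C=np.array([517,-233.5,0]);Rz=R.from_euler("z",-9.2,degrees=True)
for b in(0,5,24,): 
    P=C+Rz.apply([20,-44.5+b,57]);print(b,P.round(1),proj("side",P).round(1))
cv2.imwrite("pics/c5.png",np.hstack([crop("top",390,190,50,60,8),cv2.resize(I[205:265,380:430],None,fx=8,fy=8,interpolation=2)]))
```

```text
t 9.0 p [ 490.6 -223.8  137.4] o [-0.253 -3.127 -0.006] F [ 0.4 -1.2 -0.6] w 24.0 g 0.0 q [-0.55  0.22 -0.36  0.99  0.   -0.39]
shift [ 0.0081 -0.0207 -0.1747] mm [  2.4  -6.2 -52.4] turn [-0.0007 -0.0006  0.0001] deg [-0.2 -0.2  0.1]
[31, 193, 5, 11, 18] [413.9 198.3] [ 627.6 -253.3   57. ]
[26, 200, 4, 4, 5] [407.4 201.6] [ 608.8 -235.1   57. ]
[36, 217, 3, 6, 12] [416.7 219.6] [ 531.4 -255.9   57. ]
[69, 240, 14, 8, 65] [455.  243.8] [ 450.9 -339.    57. ]
0 [ 529.6 -280.6   57. ] [426.8 220.9]
5 [ 530.4 -275.7   57. ] [424.7 220.5]
24 [ 533.5 -256.9   57. ] [417.1 219.1]
```

View pics/c5.png

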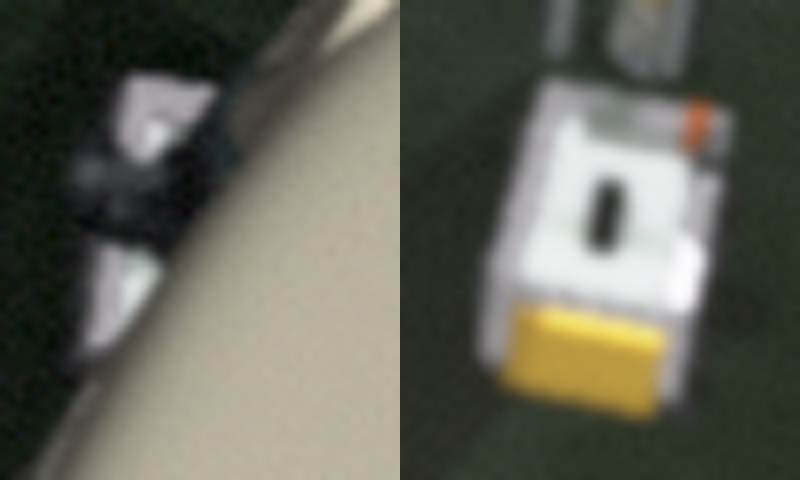

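The bolt is fully across: the tab measures (416.7,219.6) against an expected (417.1,219.1). Next comes the tug.

Call:
step_arm:
  targets: [0.004, -0.01, -0.07, 0, 0, 0, 24, 0, 0, -0.07, 0, 0, 0, 24, 0, 0, 0, 0, 0, 0, 24]

```text
time: 9.4
tool_pos: [492.7, -228.8, 93.5]
orientation: [-0.256, -3.126, -0.005]
contact_force: [-0.3, 0.4, 0.9]
width: 0.28
grasp_force: 0.0
```

Run:
```python
from h import *
st();go((493,-229,73),-9.2)
```

```text
t 9.4 p [ 492.7 -228.8   93.5] o [-0.256 -3.126 -0.005] F [-0.3  0.4  0.9] w 23.9 g 0.0 q [-0.55  0.28 -0.4   0.9   0.   -0.39]
shift [ 0.0009 -0.0006 -0.0685] mm [  0.3  -0.2 -20.5] turn [-0.0006 -0.0008  0.0004] deg [-0.2 -0.3  0.2]
```

Call:
step_arm:
  targets: [0, 0, -0.025, 0, 0, 0, 24, 0, 0, -0.025, 0, 0, 0, 24, 0, 0, -0.018, 0, 0, 0, 24, 0, 0, 0, 0, 0, 0, 24, 0, 0, 0, 0, 0, 0, 6, 0, 0, 0, 0, 0, 0, 6, 0, 0, 0, 0, 0, 0, 6]
  squeeze: 60

```text
time: 10.1
tool_pos: [494.5, -229.6, 76.6]
orientation: [0.255, 3.131, 0.0]
contact_force: [-0.2, 0.8, -0.3]
width: 0.09
grasp_force: 58.7
```

Call:
step_arm:
  targets: [-0.01, 0.0016, 0, 0, 0, 0, 6, -0.01, 0.0016, 0, 0, 0, 0, 6, 0, 0, 0, 0, 0, 0, 6]

```text
time: 10.4
tool_pos: [489.6, -229.4, 76.7]
orientation: [0.256, 3.128, -0.002]
contact_force: [4.0, -0.6, -4.2]
width: 0.09
grasp_force: 58.7
```

Call:
step_arm:
  targets: [-0.008, 0.0013, 0, 0, 0, 0, 6, -0.008, 0.0013, 0, 0, 0, 0, 6, 0, 0, 0, 0, 0, 0, 6]

```text
time: 10.7
tool_pos: [488.1, -229.3, 77.7]
orientation: [0.254, 3.121, -0.001]
contact_force: [10.3, -1.4, -6.6]
width: 0.089
grasp_force: 58.6
```

Call:
step_arm:
  targets: [-0.008, 0.0013, 0, 0, 0, 0, 6, -0.008, 0.0013, 0, 0, 0, 0, 6, 0, 0, 0, 0, 0, 0, 6]

```text
time: 11.0
tool_pos: [486.7, -229.2, 78.7]
orientation: [0.253, 3.113, -0.001]
contact_force: [15.6, -0.5, -8.1]
width: 0.085
grasp_force: 58.6
```

Call:
step_arm:
  targets: [-0.008, 0.0013, 0, 0, 0, 0, 6, 0, 0, 0, 0, 0, 0, 6, 0, 0, 0, 0, 0, 0, 6, 0, 0, 0, 0, 0, 0, 6]

```text
time: 11.4
tool_pos: [485.4, -229.2, 79.4]
orientation: [0.252, 3.112, -0.002]
contact_force: [16.4, -1.0, -5.6]
width: 0.087
grasp_force: 59.0
```

The latch holds at about 16 N. I ease off and release.

Call:
step_arm:
  targets: [0.016, -0.0026, 0, 0, 0, 0, 6, 0.012, -0.0019, 0, 0, 0, 0, 6, 0, 0, 0, 0, 0, 0, 6, 0, 0, 0, 0, 0, 0, 24, 0, 0, 0, 0, 0, 0, 24]

```text
time: 11.9
tool_pos: [483.8, -227.9, 76.2]
orientation: [-0.256, -3.129, -0.0]
contact_force: [0.2, 0.5, -0.7]
width: 0.279
grasp_force: 0.0
```

Call:
step_arm:
  targets: [0, 0, 0.07, 0, 0, 0, 30, 0, 0, 0.14, 0, 0, 0, 85, 0, 0, 0.1, 0, 0, 0, 85, 0, 0, 0, 0, 0, 0, 85]

```text
time: 12.3
tool_pos: [487.0, -229.8, 174.0]
orientation: [0.255, 3.125, -0.006]
contact_force: [0.7, -0.7, 0.7]
width: 0.848
grasp_force: 0.0
```

Run:
```python
from h import *
st();go((520.5,-233,110),-9.2)
I=vision.read_camera("side");H=cv2.cvtColor(I,cv2.COLOR_BGR2HSV)
m=cv2.inRange(H,(4,110,90),(18,255,255)); k,l,s,c=cv2.connectedComponentsWithStats(m[:,380:470])
for i in range(1,k):
    if s[i,4]>4: print(s[i].tolist(),(c[i]+[380,0]).round(1), ray("side",*(c[i]+[380,0]),57).round(1))
cv2.imwrite("pics/c6.png",cv2.resize(I[185:260,380:440],None,fx=8,fy=8,interpolation=2))
```

```text
t 12.3 p [ 487.  -229.8  174. ] o [ 0.255  3.125 -0.006] F [ 0.7 -0.7  0.7] w 72.4 g 0.0 q [-0.56  0.18 -0.33  1.05 -0.   -0.4 ]
shift [ 0.1118 -0.0105 -0.2134] mm [ 33.5  -3.2 -64. ] turn [0.0007 0.001  0.0004] deg [0.3 0.4 0.1]
[28, 203, 5, 1, 5] [410. 203.] [ 603.1 -241.8   57. ]
[36, 218, 3, 6, 12] [417.3 220.4] [ 528.2 -257.4   57. ]
[69, 240, 14, 8, 64] [455.  243.8] [ 451.1 -339.    57. ]
```

View pics/c6.png

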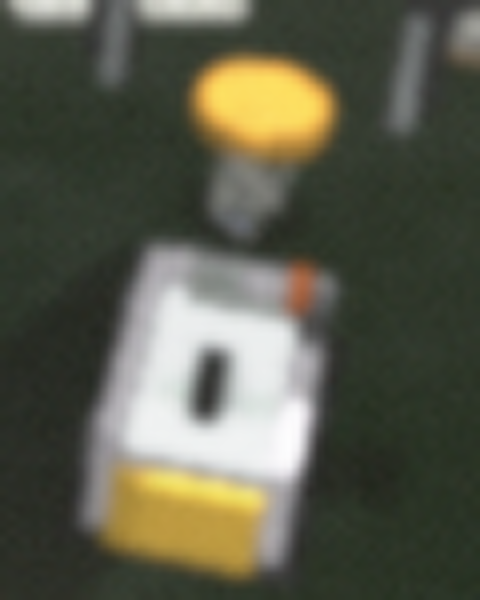

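The cover is shut, the bolt is across and the carrier lies against the yellow stop, with the tab at (417.3,220.4). Now I grip the carrier across its 60 mm.

Call:
step_arm:
  targets: [0.06, -0.009, -0.08, 0, 0, 0, 85, 0.06, -0.009, -0.11, 0, 0, 0, 85, 0, 0, -0.11, 0, 0, 0, 85, 0, 0, 0, 0, 0, 0, 85]

```text
time: 12.75
tool_pos: [515.4, -230.5, 73.0]
orientation: [-0.254, -3.118, -0.009]
contact_force: [-1.9, 0.6, 0.1]
width: 0.993
grasp_force: 0.0
```

Run:
```python
from h import *
st();go((523,-235,34),-9.2)
```

```text
t 12.75 p [ 515.4 -230.5   73. ] o [-0.254 -3.118 -0.009] F [-1.9  0.6  0.1] w 84.8 g 0.0 q [-0.53  0.34 -0.36  0.88 -0.   -0.37]
shift [ 0.0253 -0.0151 -0.1301] mm [  7.6  -4.5 -39. ] turn [-0.0011 -0.002   0.0004] deg [-0.4 -0.7  0.1]
```

Call:
step_arm:
  targets: [0, 0, -0.04, 0, 0, 0, 85, 0, 0, -0.04, 0, 0, 0, 85, 0, 0, -0.04, 0, 0, 0, 85, 0, 0, -0.02, 0, 0, 0, 85, 0, 0, 0, 0, 0, 0, 85, 0, 0, 0, 0, 0, 0, 85]

```text
time: 13.35
tool_pos: [521.0, -233.7, 37.6]
orientation: [0.256, 3.131, -0.0]
contact_force: [-0.2, 0.5, 0.3]
width: 0.994
grasp_force: 0.0
```

Run:
```python
from h import *
st();go((523,-235,34),-9.2)
```

```text
t 13.35 p [ 521.  -233.7   37.6] o [ 0.256  3.131 -0.   ] F [-0.2  0.5  0.3] w 84.9 g 0.0 q [-0.53  0.39 -0.39  0.8  -0.   -0.37]
shift [ 0.0067 -0.0043 -0.012 ] mm [ 2.  -1.3 -3.6] turn [0.     0.0001 0.0004] deg [0.  0.  0.1]
```

Call:
step_arm:
  targets: [0.004, -0.004, -0.01, 0, 0, 0, 85, 0, 0, 0, 0, 0, 0, 75, 0, 0, 0, 0, 0, 0, 66, 0, 0, 0, 0, 0, 0, 50, 0, 0, 0, 0, 0, 0, 50, 0, 0, 0, 0, 0, 0, 50]
  squeeze: 80

```text
time: 13.95
tool_pos: [522.5, -235.2, 35.0]
orientation: [0.256, 3.13, -0.001]
contact_force: [-0.6, -1.0, 4.6]
width: 0.689
grasp_force: 87.5
```

Run:
```python
from h import *
st()
```

```text
t 13.95 p [ 522.5 -235.2   35. ] o [ 2.56e-01  3.13e+00 -1.00e-03] F [-0.6 -1.   4.6] w 58.9 g 87.5 q [-0.54  0.39 -0.39  0.79 -0.   -0.37]
```

Call:
step_arm:
  targets: [0, 0, 0.03, 0, 0, 0, 50, 0, 0, 0.07, 0, 0, 0, 50, 0, 0, 0.1, 0, 0, 0, 50, 0, 0, 0.1, 0, 0, 0, 50, 0, 0, 0.1, 0, 0, 0, 50, 0, 0.05, 0.05, 0, 0, 0.01, 50, 0, 0.1, 0, 0, 0, 0.01, 50, 0, 0.13, 0, 0, 0, 0.01, 50, 0, 0.13, 0, 0, 0, 0.01, 50, 0, 0.13, 0, 0, 0, 0.01, 50]

```text
time: 14.95
tool_pos: [520.3, -70.9, 168.4]
orientation: [0.241, -3.13, -0.002]
contact_force: [0.6, 0.2, -3.8]
width: 0.688
grasp_force: 89.8
```

Call:
step_arm:
  targets: [0, 0.13, 0, 0, 0, 0, 50, 0, 0.12, 0, 0, 0, 0, 50, 0, 0.08, 0, 0, 0, 0, 50, 0, 0.04, 0, 0, 0, 0, 50, 0, 0, 0, 0, 0, 0, 50, 0, 0, 0, 0, 0, 0, 50]

```text
time: 15.55
tool_pos: [521.5, 37.7, 168.9]
orientation: [0.237, -3.131, 0.001]
contact_force: [-0.1, -0.3, -3.6]
width: 0.688
grasp_force: 89.6
```

Run:
```python
from h import *
st();go((520,40,170),9,0);go((520,40,170),9,90)
```

```text
t 15.55 p [521.5  37.7 168.9] o [ 2.370e-01 -3.131e+00  1.000e-03] F [-0.1 -0.3 -3.6] w 58.8 g 89.6 q [-0.05  0.16 -0.36  1.05 -0.   -0.2 ]
shift [-0.005   0.0076  0.0037] mm [-1.5  2.3  1.1] turn [ 0.0001 -0.0002  0.0009] deg [ 0.  -0.1  0.3]
shift [-0.005   0.0076  0.0037] mm [-1.5  2.3  1.1] turn [ 0.0385 -0.2472  0.0008] deg [ 13.9 -89.    0.3]
```

Call:
step_arm:
  targets: [0, 0, 0, 0.0033, -0.0206, 0, 50, 0, 0, 0, 0.0033, -0.0206, 0, 50, 0, 0, 0, 0.0033, -0.0206, 0, 50, 0, 0, 0, 0.0033, -0.0206, 0, 50, 0, 0, 0, 0.0033, -0.0206, 0, 50, 0, 0, 0, 0.0033, -0.0206, 0, 50, 0, 0, 0, 0.0033, -0.0206, 0, 50, 0, 0, 0, 0.0033, -0.0206, 0, 50, 0, 0, 0, 0.0033, -0.0206, 0, 50, 0, 0, 0, 0.0033, -0.0206, 0, 50]

```text
time: 16.55
tool_pos: [602.0, 30.8, 213.3]
orientation: [-0.154, 1.906, 0.125]
contact_force: [1.8, -1.0, -4.0]
width: 0.691
grasp_force: 90.1
```

Call:
step_arm:
  targets: [0, 0, 0, 0.0033, -0.0206, 0, 50, 0, 0, 0, 0.0033, -0.0206, 0, 50, 0, 0, 0, 0, 0, 0, 50, 0, 0, 0, 0, 0, 0, 50]

```text
time: 16.95
tool_pos: [635.4, 29.8, 214.9]
orientation: [-0.144, 1.728, 0.142]
contact_force: [0.5, 0.6, -3.1]
width: 0.691
grasp_force: 90.0
```

Run:
```python
from h import *
st();go((520,40,63),9,90)
```

```text
t 16.95 p [635.4  29.8 214.9] o [-0.144  1.728  0.142] F [ 0.5  0.6 -3.1] w 59.0 g 90.0 q [-0.22  0.3  -1.08 -1.2   0.39 -0.05]
shift [-0.3845  0.0339 -0.5064] mm [-115.4   10.2 -151.9] turn [ 0.0022 -0.0257 -0.0034] deg [ 0.8 -9.2 -1.2]
```

The horizontal pose ran into joint 3's limit and pushed the tool forward. I fit a small arm model to find where a horizontal tool can reach.

```bash
cat > k.py <<'E'
from h import *
from scipy.optimize import least_squares
S=[((1.173,.277,-.0277,1.268,0,1.467),(181.3,597.4,255.3)),((-.57,.16,-.36,1.05,0,-.41),(472.4,-227.8,169.2)),((-.57,.25,-.46,.87,0,-.4),(468.6,-222.6,84.9)),((-.63,.34,-.21,1.02,0,-.47),(529.1,-308.5,134.1)),((-.53,.39,-.39,.8,0,-.37),(521,-233.7,37.6)),((-.05,.16,-.36,1.05,0,-.2),(521.5,37.7,168.9)),((-.22,.3,-1.08,-1.2,.39,-.05),(635.4,29.8,214.9))]
def fk(q,x):
    L1,L2,h,r0,D,b,a=x; w=q[1]-q[2]+b; p=q[1]-q[2]+q[3]
    # q5: yaw in tool plane (axis perpendicular to forearm-pitch axis)
    r=r0+L1*np.sin(q[1]+a)+L2*np.cos(w)+D*np.cos(p)*np.cos(q[4]); z=h+L1*np.cos(q[1]+a)-L2*np.sin(w)-D*np.sin(p)*np.cos(q[4])
    t=D*np.sin(q[4]); c,s=np.cos(q[0]),np.sin(q[0]); return np.array([r*c-t*s,r*s+t*c,z])
pri=np.array([400,400,300,0,250,0,0.]);sc=np.array([200,200,200,50,150,.5,.3])
f=lambda x:np.r_[np.concatenate([fk(q,x)-p for q,p in S])/3,(x-pri)/sc]
X=least_squares(f,pri).x
if __name__=="__main__":
    print(X.round(2)); print([(fk(q,X)-p).round(0).tolist() for q,p in S])
E
python3 k.py
```

```text
[ 5.5515e+02  5.1721e+02  2.4619e+02  9.4400e+00  3.9546e+02 -5.0000e-02
 -7.0000e-02]
[[60.0, -24.0, 7.0], [-35.0, -53.0, -1.0], [-37.0, -54.0, -6.0], [-36.0, -51.0, 3.0], [-34.0, -52.0, -6.0], [-3.0, -64.0, -1.0], [-0.0, -18.0, 4.0]]
```

```bash
sed -i 's/L1,L2,h,r0,D,b,a=x/L1,L2,h,r0,D,b,a,t0=x/; s/t=D\*np.sin(q\[4\])/t=t0+D*np.sin(q[4])*SG/; s/^pri=.*/pri=np.array([400,400,300,0,250,0,0.,60]);sc=np.array([200,200,200,50,150,.3,.2,50])\nSG=1/' k.py
cat >> k.py <<'E'
    for SG in(1,-1):
        X=least_squares(f,pri).x; print(SG,X.round(2)); print([(fk(q,X)-p).round(0).tolist() for q,p in S])
    # reach of horizontal tool (pitch p deg below horizontal), q5=0
    for p in(0,10,20,30):
      for z in(60,90,120):
        best=[]
        for q2 in np.arange(-.85,1.88,.02):
          for q3 in np.arange(-1.08,1.24,.02):
            q4=np.radians(p)-q2+q3
            if -1.95<q4<2.15:
              v=fk([0,q2,q3,q4,0,0],X)
              if abs(v[2]-z)<8: best.append((round(v[0]),round(q2,2),round(q3,2),round(q4,2)))
        print(p,z,min(best) if best else None,max(best) if best else None)
E
python3 k.py
```

```text
[ 5.4747e+02  4.4292e+02  1.7739e+02  3.7380e+01  3.3804e+02 -3.0000e-02
  1.0000e-02  6.0000e+01]
[[3.0, -5.0, -10.0], [-2.0, -3.0, 2.0], [1.0, -7.0, 6.0], [-2.0, -2.0, 0.0], [2.0, -3.0, 5.0], [1.0, -4.0, 2.0], [-0.0, 21.0, -4.0]]
1 [ 5.4747e+02  4.4292e+02  1.7739e+02  3.7380e+01  3.3804e+02 -3.0000e-02
  1.0000e-02  6.0000e+01]
[[3.0, -5.0, -10.0], [-2.0, -3.0, 2.0], [1.0, -7.0, 6.0], [-2.0, -2.0, 0.0], [2.0, -3.0, 5.0], [1.0, -4.0, 2.0], [-0.0, 21.0, -4.0]]
-1 [ 5.4690e+02  2.1161e+02 -3.9540e+01  1.2598e+02  1.5770e+02  9.0000e-02
  2.6000e-01  8.6910e+01]
[[-28.0, -9.0, -65.0], [15.0, 19.0, 11.0], [32.0, 5.0, 42.0], [11.0, 22.0, -8.0], [34.0, 9.0, 38.0], [5.0, 23.0, 11.0], [-62.0, -130.0, -28.0]]
0 60 (670, np.float64(0.71), np.float64(-1.08), np.float64(-1.79)) (1033, np.float64(1.13), np.float64(1.24), np.float64(0.11))
0 90 (660, np.float64(0.63), np.float64(-1.08), np.float64(-1.71)) (1029, np.float64(1.09), np.float64(1.24), np.float64(0.15))
0 120 (648, np.float64(0.55), np.float64(-1.08), np.float64(-1.63)) (1024, np.float64(1.05), np.float64(1.2), np.float64(0.15))
10 6
[... 451 characters left out ...]
14, np.float64(1.05), np.float64(1.22), np.float64(0.52))
20 90 (628, np.float64(0.49), np.float64(-1.08), np.float64(-1.22)) (1008, np.float64(1.01), np.float64(1.18), np.float64(0.52))
20 120 (612, np.float64(0.41), np.float64(-1.08), np.float64(-1.14)) (1000, np.float64(0.97), np.float64(1.2), np.float64(0.58))
30 60 (620, np.float64(0.51), np.float64(-1.08), np.float64(-1.07)) (999, np.float64(1.03), np.float64(1.24), np.float64(0.73))
30 90 (604, np.float64(0.43), np.float64(-1.08), np.float64(-0.99)) (991, np.float64(0.99), np.float64(1.24), np.float64(0.77))
30 120 (582, np.float64(0.33), np.float64(-1.08), np.float64(-0.89)) (982, np.float64(0.95), np.float64(1.24), np.float64(0.81))
```

```bash
cat > r.py <<'E'
from k import *
import k
def rng(p,z):
    b=[]
    for q2 in np.arange(-.85,1.88,.02):
        for q3 in np.arange(-1.04,1.2,.02):
            q4=np.radians(p)-q2+q3
            if -1.9<q4<2.1:
                v=fk([0,q2,q3,q4,0,0],X)
                if abs(v[2]-z)<10: b.append(round(v[0]))
    return (min(b),max(b)) if b else None
for p,z in((120,40),(120,120),(105,120),(60,150),(30,60),(30,100),(35,60),(40,60),(135,80),(140,80),(145,80),(150,80),(150,160),(90,160),(60,60),(60,100),(55,60),(50,60),(45,60)): print(p,z,rng(p,z))
go((540,38,150),9,0)
E
python3 r.py
```

```text
120 40 (114, 832)
120 120 (35, 813)
105 120 (54, 888)
60 150 (316, 1146)
30 60 (621, 1306)
30 100 (610, 1304)
35 60 (598, 1288)
40 60 (572, 1268)
135 80 (53, 721)
140 80 (45, 687)
145 80 (38, 642)
150 80 (30, 605)
150 160 (-7, 548)
90 160 (69, 963)
60 60 (438, 1167)
60 100 (401, 1159)
55 60 (477, 1195)
50 60 (510, 1221)
45 60 (543, 1246)
shift [-0.3179  0.0273 -0.2164] mm [-95.4   8.2 -64.9] turn [-0.039   0.2209 -0.0012] deg [-14.1  79.5  -0.4]
```

A fully horizontal forward tool cannot reach the cradle. The new plan is two tilted regrasps. I set the carrier flat on the bench, pick it with the tool tilted back 40°, stand it on end at r≈620, pick it again tilted back 50°, and flip it onto the cradle. First I turn back.

Call:
step_arm:
  targets: [-0.02, 0.0025, 0, -0.00355, 0.0201, 0, 50, -0.03, 0.0025, 0, -0.00355, 0.0201, 0, 50, -0.03, 0.0025, 0, -0.00355, 0.0201, 0, 50, -0.03, 0.0025, 0, -0.00355, 0.0201, 0, 50, -0.03, 0.0025, 0, -0.00355, 0.0201, 0, 50, -0.03, 0.0025, 0, -0.00355, 0.0201, 0, 50, -0.03, 0.0025, 0, -0.00355, 0.0201, 0, 50, -0.03, 0.0025, 0, -0.00355, 0.0201, 0, 50, -0.03, 0.0025, 0, -0.00355, 0.0201, 0, 50, -0.03, 0.0025, 0, -0.00355, 0.0201, 0, 50]

```text
time: 17.95
tool_pos: [561.8, 36.3, 220.9]
orientation: [-0.235, 2.847, 0.041]
contact_force: [0.7, 0.4, -4.3]
width: 0.687
grasp_force: 90.1
```

Call:
step_arm:
  targets: [-0.03, 0, 0, -0.00355, 0.0201, 0, 50, 0, 0, -0.08, 0, 0, 0, 50, 0, 0, -0.08, 0, 0, 0, 50, 0, 0, 0, 0, 0, 0, 50, 0, 0, 0, 0, 0, 0, 50]

```text
time: 18.45
tool_pos: [553.9, 36.4, 170.1]
orientation: [-0.244, 2.973, 0.028]
contact_force: [0.6, 0.3, -2.7]
width: 0.688
grasp_force: 89.4
```

Run:
```python
from h import *
st();go((540,38,60),9,0)
```

```text
t 18.45 p [553.9  36.4 170.1] o [-0.244  2.973  0.028] F [ 0.6  0.3 -2.7] w 58.7 g 89.4 q [-0.07  0.12 -0.42  0.88  0.04 -0.23]
shift [-0.0462  0.0053 -0.3671] mm [ -13.9    1.6 -110.1] turn [-0.0049  0.0249 -0.001 ] deg [-1.8  9.  -0.4]
```

Call:
step_arm:
  targets: [-0.02, 0.002, -0.05, -0.0025, 0.0125, -0.0005, 50, -0.02, 0.002, -0.08, -0.0024, 0.0124, -0.0005, 50, 0, 0, -0.1, 0, 0, 0, 50, 0, 0, -0.1, 0, 0, 0, 50, 0, 0, -0.03, 0, 0, 0, 50, 0, 0, 0, 0, 0, 0, 50, 0, 0, 0, 0, 0, 0, 50]

```text
time: 19.15
tool_pos: [544.9, 37.6, 62.3]
orientation: [-0.246, 3.129, 0.0]
contact_force: [0.4, -0.7, -2.8]
width: 0.688
grasp_force: 89.4
```

Run:
```python
from h import *
st();go((540,38,32),9,0)
```

```text
t 19.15 p [544.9  37.6  62.3] o [-0.246  3.129  0.   ] F [ 0.4 -0.7 -2.8] w 58.8 g 89.4 q [-0.05  0.32 -0.43  0.83  0.   -0.21]
shift [-0.0162  0.0013 -0.101 ] mm [ -4.9   0.4 -30.3] turn [-0.0001  0.0004 -0.    ] deg [-0.   0.1 -0. ]
```

Call:
step_arm:
  targets: [0, 0, -0.04, 0, 0, 0, 50, 0, 0, -0.03, 0, 0, 0, 50, 0, 0, -0.02, 0, 0, 0, 50, 0, 0, 0, 0, 0, 0, 50, 0, 0, 0, 0, 0, 0, 50]

```text
time: 19.65
tool_pos: [542.9, 37.8, 32.6]
orientation: [0.247, -3.13, -0.001]
contact_force: [-0.0, -1.4, -4.3]
width: 0.687
grasp_force: 89.8
```

Call:
step_arm:
  targets: [0, 0, -0.006, 0, 0, 0, 50, 0, 0, -0.004, 0, 0, 0, 50, 0, 0, 0, 0, 0, 0, 50]

```text
time: 19.95
tool_pos: [543.7, 37.8, 31.0]
orientation: [0.247, -3.131, -0.0]
contact_force: [-2.3, 0.3, 2.9]
width: 0.689
grasp_force: 90.2
```

Call:
step_arm:
  targets: [0, 0, 0, 0, 0, 0, 85, 0, 0, 0, 0, 0, 0, 85, 0, 0, 0, 0, 0, 0, 85, 0, 0, 0.05, 0, 0, 0, 85, 0.03, 0.004, 0.11, -0.0029, 0.0183, 0, 85, 0.03, 0.004, 0.11, -0.0029, 0.0183, 0, 85, 0.03, 0.004, 0, -0.0029, 0.0183, 0, 85, 0.03, 0.004, 0, -0.0029, 0.0183, 0, 85, 0.03, 0.004, 0, -0.0029, 0.0183, 0, 85, 0.03, 0.004, 0, -0.0029, 0.0183, 0, 85]

```text
time: 20.95
tool_pos: [598.5, 45.0, 111.4]
orientation: [0.191, -2.433, 0.07]
contact_force: [0.3, 0.0, -0.2]
width: 0.999
grasp_force: 0.0
```

Call:
step_arm:
  targets: [0, 0, 0, 0, 0, 0, 85, 0, 0, 0, 0, 0, 0, 85]

```text
time: 21.15
tool_pos: [597.2, 45.0, 109.0]
orientation: [0.192, -2.434, 0.069]
contact_force: [-0.4, 1.0, 0.8]
width: 0.995
grasp_force: 0.0
```

Run:
```python
from h import *
st();go((598.2,46.5,91),9,-40);go((547.8,38.5,30),9,-40)
I=vision.read_camera("side"); u,v=proj("side",(534,36,19)); print(u,v)
T=vision.read_camera("top"); a,b=proj("top",(534,36,38)); print(a,b)
u,v,a,b=[int(t) for t in(u,v,a,b)]
cv2.imwrite("pics/c7.png",np.hstack([cv2.resize(T[b-35:b+35,a-35:a+35],None,fx=5.5,fy=5.5,interpolation=2),cv2.resize(I[v-35:v+35,u-35:u+35],None,fx=5.5,fy=5.5,interpolation=2)]))
# bright blob in the side/top view near the carrier -> rim-plane centre
for n,J,c,z in(("top",T,(a,b),38),):
    m=cv2.inRange(J,(140,140,140),(255,255,255)); m[:b-30]=0;m[b+30:]=0;m[:,:a-30]=0;m[:,a+30:]=0
    q=cv2.findNonZero(m)
    if q is not None: r=cv2.minAreaRect(q);print(n,len(q),r,ray(n,*r[0],z).round(1))
```

```text
t 21.15 p [597.2  45.  109. ] o [ 0.192 -2.434  0.069] F [-0.4  1.   0.8] w 84.9 g 0.0 q [ 0.01  0.8   0.31  1.77 -0.09 -0.11]
shift [ 0.0035  0.005  -0.06  ] mm [  1.    1.5 -18. ] turn [-0.0001 -0.0006  0.    ] deg [-0.  -0.2  0. ]
shift [-0.1645 -0.0217 -0.2633] mm [-49.4  -6.5 -79. ] turn [-0.0001 -0.0006  0.    ] deg [-0.  -0.2  0. ]
303.9385249749515 220.40457665194035
320.53075917879113 210.8457175433984
top 2240 ((311.5, 209.5), (59.0, 43.0), 90.0) [537.8  62.3  38. ]
```

View pics/c7.png

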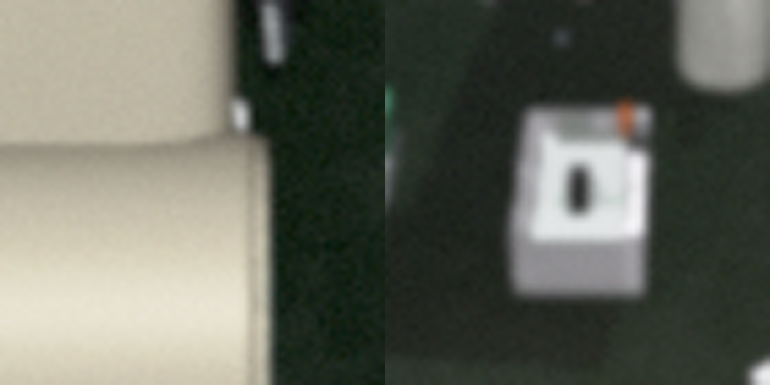

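The side view shows the carrier flat on the bench, shut and bolted: tab at crop (625,118), pull at (580,190). I go in tilted.

Call:
step_arm:
  targets: [0.003, 0.004, -0.06, 0, 0, 0, 85, -0.04, -0.006, -0.05, 0, 0, 0, 85, -0.04, -0.006, -0.05, 0, 0, 0, 85, -0.04, -0.006, -0.05, 0, 0, 0, 85, -0.03, -0.005, -0.035, 0, 0, 0, 85, 0, 0, 0, 0, 0, 0, 85, 0, 0, 0, 0, 0, 0, 85]

```text
time: 21.95
tool_pos: [552.9, 39.3, 38.3]
orientation: [0.192, -2.437, 0.069]
contact_force: [0.4, -0.2, 0.4]
width: 0.994
grasp_force: 0.0
```

Run:
```python
from h import *
st();go((547.8,38.5,30),9,-40)
f=lambda x,y:((x+.5)/5.5-.5+268,(y+.5)/5.5-.5+185)
print(ray("side",*f(240,118),53).round(1),"exp",np.round([534+20*.988+20.5*.156,36.3+20*.156-20.5*.988],1))
print("front mid",ray("side",*f(203,240),38).round(1),"exp",np.round([534-49.4,36.3-7.8],1))
```

```text
t 21.95 p [552.9  39.3  38.3] o [ 0.192 -2.437  0.069] F [ 0.4 -0.2  0.4] w 84.9 g 0.0 q [ 0.    0.8   0.13  1.6  -0.1  -0.12]
shift [-0.0169 -0.0026 -0.0278] mm [-5.1 -0.8 -8.3] turn [-0.0001 -0.0001  0.0001] deg [-0. -0.  0.]
[555.5  19.2  53. ] exp [557.   19.2]
front mid [478.4  22.6  38. ] exp [484.6  28.5]
```

Call:
step_arm:
  targets: [-0.016, -0.0026, -0.024, 0, 0, 0, 85, 0, 0, 0, 0, 0, 0, 85, 0, 0, 0, 0, 0, 0, 75, 0, 0, 0, 0, 0, 0, 66, 0, 0, 0, 0, 0, 0, 50, 0, 0, 0, 0, 0, 0, 50, 0, 0, 0, 0, 0, 0, 50]

```text
time: 22.65
tool_pos: [549.3, 38.5, 30.7]
orientation: [0.192, -2.437, 0.069]
contact_force: [2.3, 0.4, 3.1]
width: 0.692
grasp_force: 86.5
```

Run:
```python
from h import *
st();go((600,85,140),9,0)
```

```text
t 22.65 p [549.3  38.5  30.7] o [ 0.192 -2.437  0.069] F [2.3 0.4 3.1] w 59.1 g 86.5 q [ 0.    0.8   0.12  1.58 -0.1  -0.12]
shift [0.1691 0.1551 0.3644] mm [ 50.7  46.5 109.3] turn [ 0.0173 -0.1097  0.    ] deg [  6.2 -39.5   0. ]
```

Call:
step_arm:
  targets: [0, 0, 0.03, 0, 0, 0, 50, 0, 0, 0.08, 0, 0, 0, 50, 0, 0, 0.1, 0, 0, 0, 50, 0, 0, 0.1, 0, 0, 0, 50, 0.015, 0.0125, 0.05, 0.0033, -0.0206, 0, 50, 0.015, 0.0125, 0.02, 0.0033, -0.0206, 0, 50, 0.015, 0.0125, 0, 0.0033, -0.0206, 0, 50, 0.015, 0.0125, 0, 0.0033, -0.0206, 0, 50, 0.015, 0.0125, 0, 0.0033, -0.0206, 0, 50, 0.015, 0.0125, 0, 0.0033, -0.0206, 0, 50]

```text
time: 23.65
tool_pos: [573.9, 61.2, 144.0]
orientation: [-0.241, 3.043, 0.014]
contact_force: [-0.2, -1.0, -4.8]
width: 0.69
grasp_force: 86.9
```

Call:
step_arm:
  targets: [0.015, 0.0125, 0, 0.0033, -0.0206, 0, 50, 0.015, 0.0125, 0, 0.0033, -0.0206, 0, 50, 0.015, 0.0125, 0, 0.0033, -0.0206, 0, 50, 0.015, 0.0125, 0, 0.0033, -0.0206, 0, 50, 0.015, 0.0125, 0, 0.0033, -0.0206, 0, 50, 0.015, 0.0125, 0, 0.0033, -0.0206, 0, 50, 0, 0, 0, 0, 0, 0, 50, 0, 0, 0, 0, 0, 0, 50]

```text
time: 24.45
tool_pos: [599.0, 83.1, 140.3]
orientation: [-0.18, 2.285, 0.086]
contact_force: [1.0, 0.2, -3.7]
width: 0.694
grasp_force: 86.7
```

Run:
```python
from h import *
st();go((606,83,75),9,50)
```

```text
t 24.45 p [599.   83.1 140.3] o [-0.18   2.285  0.086] F [ 1.   0.2 -3.7] w 59.3 g 86.7 q [-0.03  0.06 -0.91 -0.23  0.15 -0.13]
shift [ 0.0234 -0.0003 -0.2177] mm [  7.   -0.1 -65.3] turn [ 0.     -0.0034 -0.0003] deg [ 0.  -1.2 -0.1]
```

Call:
step_arm:
  targets: [0.01, 0, -0.06, 0, -0.0015, 0, 50, 0.01, 0, -0.06, 0, -0.0015, 0, 50, 0, 0, -0.05, 0, 0, 0, 50, 0, 0, -0.03, 0, 0, 0, 50, 0, 0, 0, 0, 0, 0, 50, 0, 0, 0, 0, 0, 0, 50]

```text
time: 25.05
tool_pos: [609.7, 83.1, 84.9]
orientation: [-0.181, 2.254, 0.083]
contact_force: [0.0, 0.5, -3.5]
width: 0.687
grasp_force: 86.5
```

Run:
```python
from h import *
st();go((606,83,67),9,50.1)
```

```text
t 25.05 p [609.7  83.1  84.9] o [-0.181  2.254  0.083] F [ 0.   0.5 -3.5] w 58.7 g 86.5 q [-0.03  0.22 -0.94 -0.47  0.15 -0.12]
shift [-0.0122 -0.0002 -0.0595] mm [ -3.7  -0.1 -17.9] turn [ 0.      0.0011 -0.0003] deg [ 0.   0.4 -0.1]
```

Call:
step_arm:
  targets: [0, 0, -0.03, 0, 0.0011, 0, 50, 0, 0, -0.015, 0, 0, 0, 50, 0, 0, -0.01, 0, 0, 0, 50, 0, 0, 0, 0, 0, 0, 50, 0, 0, 0, 0, 0, 0, 50]

```text
time: 25.55
tool_pos: [608.1, 83.1, 67.3]
orientation: [-0.18, 2.263, 0.085]
contact_force: [-0.7, -0.3, -4.4]
width: 0.691
grasp_force: 86.9
```

Call:
step_arm:
  targets: [0, 0, -0.005, 0, 0, 0, 50, 0, 0, -0.005, 0, 0, 0, 50, 0, 0, 0, 0, 0, 0, 50]

```text
time: 25.85
tool_pos: [608.5, 83.2, 64.7]
orientation: [-0.181, 2.262, 0.084]
contact_force: [-0.6, 0.7, -2.4]
width: 0.69
grasp_force: 86.9
```

Run:
```python
from h import *
st();go((606,83,67),9,50.1)
```

```text
t 25.85 p [608.5  83.2  64.7] o [-0.181  2.262  0.084] F [-0.6  0.7 -2.4] w 58.9 g 86.9 q [-0.03  0.27 -0.95 -0.52  0.15 -0.12]
shift [-0.0085 -0.0005  0.0078] mm [-2.5 -0.2  2.3] turn [-0.     -0.     -0.0004] deg [-0.  -0.  -0.1]
```

Just touching, since the force is starting to ease. I go a little further down, then release.

Call:
step_arm:
  targets: [0, 0, -0.005, 0, 0, 0, 50, 0, 0, 0, 0, 0, 0, 50, 0, 0, 0, 0, 0, 0, 50]

```text
time: 26.15
tool_pos: [609.1, 83.2, 64.0]
orientation: [-0.181, 2.26, 0.084]
contact_force: [-3.7, 1.1, 3.5]
width: 0.692
grasp_force: 87.2
```

Call:
step_arm:
  targets: [0, 0, 0, 0, 0, 0, 85, 0, 0, 0, 0, 0, 0, 85, 0, 0, 0, 0, 0, 0, 85, -0.02, -0.003, 0.017, 0, 0, 0, 85, -0.05, -0.008, 0.042, 0, 0, 0, 85, -0.08, -0.012, 0.065, 0, 0, 0, 85, -0.08, -0.012, 0.065, 0, 0, 0, 85, 0, 0, 0.13, -0.0031, 0.0196, 0, 85, 0, 0, 0.13, -0.0031, 0.0196, 0, 85, 0, 0, 0.03, -0.0031, 0.0196, 0, 85]

```text
time: 27.15
tool_pos: [542.6, 72.2, 175.4]
orientation: [-0.201, 2.543, 0.062]
contact_force: [1.2, -1.3, -0.8]
width: 0.996
grasp_force: 0.0
```

Call:
step_arm:
  targets: [0.05, 0.01, 0, -0.0031, 0.0196, 0, 85, 0.08, 0.012, 0, -0.0031, 0.0196, 0, 85, 0.07, 0.012, 0, -0.0031, 0.0196, 0, 85, 0, 0, 0, -0.0031, 0.0196, 0, 85, 0, 0, 0, 0, 0, 0, 85, 0, 0, 0, 0, 0, 0, 85]

```text
time: 27.75
tool_pos: [604.0, 82.6, 172.4]
orientation: [-0.239, 3.038, 0.015]
contact_force: [0.2, -1.0, -0.2]
width: 0.993
grasp_force: 0.0
```

Run:
```python
from h import *
st();go((620.6,85,130),9,0)
I=vision.read_camera("side");H=cv2.cvtColor(I,cv2.COLOR_BGR2HSV)
m=cv2.inRange(H,(4,110,90),(18,255,255)); u,v=proj("side",(585,65,70)).astype(int); print(u,v)
s=m[v-30:v+30,u-30:u+30]; q=cv2.findNonZero(s); 
print(len(q) if q is not None else 0, (q.reshape(-1,2).mean(0)+[u-30,v-30]) if q is not None else "")
C=np.array([620.6,85,50]); a=np.array([.988,.156,0]);b=np.array([-.156,.988,0])
for r in(15,): print("tab exp",proj("side",C+b*-20.5+np.array([0,0,20])-a*(19+r)))
```

```text
t 27.75 p [604.   82.6 172.4] o [-0.239  3.038  0.015] F [ 0.2 -1.  -0.2] w 84.8 g 0.0 q [ 0.02  0.25 -0.25  0.98  0.01 -0.13]
shift [ 0.0555  0.008  -0.1413] mm [ 16.6   2.4 -42.4] turn [-0.0027  0.0148 -0.    ] deg [-1.   5.3 -0. ]
296 193
18 [307.05555556 182.38888889]
tab exp [298.97897675 192.47119773]
```

Run:
```python
from h import *
I=vision.read_camera("side");H=cv2.cvtColor(I,cv2.COLOR_BGR2HSV)
m=cv2.inRange(H,(0,100,70),(20,255,255))[150:240,260:350]
k,l,s,c=cv2.connectedComponentsWithStats(m)
for i in range(1,k):
    if s[i,4]>2: print(s[i].tolist(),(c[i]+[260,150]).round(1))
C=np.array([620.6,85,50]); a=np.array([.988,.156,0]);b=np.array([-.156,.988,0])
for y in(30,-30):
    for z in(0,100): print(y,z,proj("side",C+b*y-a*19+[0,0,z-50]).round(1))
# bright mask bbox of carrier face
g=cv2.cvtColor(I,cv2.COLOR_BGR2GRAY)
for v in range(172,222,5): print(v,g[v,270:330:3].tolist())
```

```text
[31, 2, 15, 13, 168] [298.7 158. ]
[65, 6, 12, 11, 99] [330.1 161.2]
[53, 23, 9, 8, 58] [316.9 176.4]
[80, 22, 3, 5, 12] [341.2 174.2]
[38, 41, 3, 4, 9] [298.9 192.7]
30 0 [282.8 210. ]
30 100 [280.3 180.4]
-30 0 [303.6 209.9]
-30 100 [302.3 180.3]
172 [54, 54, 51, 53, 54, 55, 56, 54, 56, 57, 57, 53, 54, 54, 56, 101, 119, 148, 223, 246]
177 [55, 54, 51, 57, 162, 177, 177, 177, 180, 179, 174, 96, 51, 54, 57, 99, 103, 135, 172, 197]
182 [54, 50, 51, 86, 159, 158, 158, 156, 159, 159, 160, 102, 81, 52, 53, 53, 55, 111, 171, 186]
187 [48, 47, 47, 59, 141, 149, 150, 155, 162, 163, 149, 91, 51, 51, 55, 55, 55, 112, 171, 184]
192 [47, 46, 45, 54, 139, 146, 124, 128, 134, 128, 94, 76, 52, 50, 51, 51, 50, 105, 163, 177]
197 [44, 45, 45, 51, 134, 151, 154, 136, 128, 146, 147, 105, 42, 42, 44, 51, 53, 90, 155, 172]
202 [47, 42, 42, 42, 123, 146, 160, 99, 122, 164, 161, 116, 41, 41, 43, 44, 46, 49, 50, 63]
207 [51, 46, 46, 40, 113, 154, 158, 85, 109, 159, 157, 127, 41, 42, 45, 43, 44, 45, 46, 47]
212 [67, 50, 46, 41, 41, 44, 42, 39, 40, 38, 37, 42, 38, 47, 50, 45, 50, 48, 46, 48]
217 [55, 49, 41, 38, 37, 36, 35, 35, 35, 36, 35, 37, 41, 44, 47, 43, 47, 47, 47, 48]
```

The carrier stands upright exactly where expected: its tab reads (298.9,192.7) against a predicted (299.0,192.5). I go down over it.

Call:
step_arm:
  targets: [0.028, 0.004, 0, -0.0027, 0.0148, 0, 85, 0.028, 0.004, 0, 0, 0, 0, 85, 0, 0, -0.05, 0, 0, 0, 85, 0, 0, 0, 0, 0, 0, 85, 0, 0, 0, 0, 0, 0, 85]

```text
time: 28.35
tool_pos: [619.1, 84.8, 157.1]
orientation: [0.247, -3.13, 0.0]
contact_force: [0.9, -0.8, -0.2]
width: 0.996
grasp_force: 0.0
```

Run:
```python
from h import *
st();go((620.6,85,66),9,0)
```

```text
t 28.35 p [619.1  84.8 157.1] o [ 0.247 -3.13   0.   ] F [ 0.9 -0.8 -0.2] w 85.1 g 0.0 q [ 0.03  0.34 -0.15  1.08 -0.   -0.12]
shift [ 0.0051  0.0006 -0.3036] mm [  1.5   0.2 -91.1] turn [ 0.     -0.0003 -0.    ] deg [ 0.  -0.1 -0. ]
```

Call:
step_arm:
  targets: [0.004, 0, -0.08, 0, 0, 0, 85, 0, 0, -0.08, 0, 0, 0, 85, 0, 0, -0.08, 0, 0, 0, 85, 0, 0, -0.06, 0, 0, 0, 85, 0, 0, 0, 0, 0, 0, 85, 0, 0, 0, 0, 0, 0, 85]

```text
time: 28.95
tool_pos: [621.7, 84.9, 68.4]
orientation: [0.247, -3.132, 0.0]
contact_force: [-0.3, 0.1, 0.9]
width: 0.997
grasp_force: 0.0
```

Call:
step_arm:
  targets: [0.0022, 0.0003, -0.001, -0.0031, 0.0196, 0, 85, 0.0022, 0.0003, -0.001, -0.0031, 0.0196, 0, 85, 0.0022, 0.0003, -0.001, -0.0031, 0.0196, 0, 85, 0.0022, 0.0003, -0.001, -0.0031, 0.0196, 0, 85, 0.0022, 0.0003, -0.001, -0.0031, 0.0196, 0, 85, 0.0022, 0.0003, -0.001, -0.0031, 0.0196, 0, 85, 0.0022, 0.0003, -0.001, -0.0031, 0.0196, 0, 85, 0, 0, 0, 0, 0, 0, 85, 0, 0, 0, 0, 0, 0, 85]

```text
time: 29.85
tool_pos: [627.2, 85.7, 65.3]
orientation: [0.179, -2.265, 0.083]
contact_force: [-0.3, -0.6, -0.3]
width: 0.995
grasp_force: 0.0
```

Run:
```python
from h import *
st();go((625,85.7,62),9,-50)
```

```text
t 29.85 p [627.2  85.7  65.3] o [ 0.179 -2.265  0.083] F [-0.3 -0.6 -0.3] w 85.0 g 0.0 q [ 0.06  1.03  0.56  1.97 -0.07 -0.06]
shift [-0.0075  0.0002 -0.0109] mm [-2.2  0.  -3.3] turn [-0.0001  0.0002 -0.    ] deg [-0.   0.1 -0. ]
```

Call:
step_arm:
  targets: [-0.007, 0, -0.01, 0, 0, 0, 85, 0, 0, 0, 0, 0, 0, 75, 0, 0, 0, 0, 0, 0, 66, 0, 0, 0, 0, 0, 0, 50, 0, 0, 0, 0, 0, 0, 50, 0, 0, 0, 0, 0, 0, 50]

```text
time: 30.45
tool_pos: [625.1, 85.7, 65.5]
orientation: [0.178, -2.265, 0.083]
contact_force: [2.4, 2.0, 6.8]
width: 0.697
grasp_force: 85.4
```

Run:
```python
from h import *
st()
```

```text
t 30.45 p [625.1  85.7  65.5] o [ 0.178 -2.265  0.083] F [2.4 2.  6.8] w 59.5 g 85.4 q [ 0.06  1.02  0.55  1.96 -0.07 -0.06]
```

Call:
step_arm:
  targets: [0, 0, 0.02, 0, 0, 0, 50, -0.02, 0, 0.04, 0, 0, 0, 50, -0.05, 0, 0.05, 0.0033, -0.0206, 0, 50, -0.05, 0, 0.06, 0.0033, -0.0206, 0, 50, -0.05, 0, 0.07, 0.0033, -0.0206, 0, 50, -0.05, 0, 0.07, 0.0033, -0.0206, 0, 50, -0.05, 0, 0.07, 0.0033, -0.0206, 0, 50, 0, 0, 0.05, 0.0033, -0.0206, 0, 50, 0, 0, 0, 0.0033, -0.0206, 0, 50, 0, 0, 0, 0.0033, -0.0206, 0, 50]

```text
time: 31.45
tool_pos: [542.0, 85.5, 193.2]
orientation: [-0.234, 2.952, 0.023]
contact_force: [1.0, 0.3, -4.1]
width: 0.695
grasp_force: 85.7
```

Call:
step_arm:
  targets: [0, 0.05, 0, 0.0033, -0.0206, 0, 50, 0, 0.08, 0, 0.0033, -0.0206, 0, 50, 0, 0.08, 0, 0.0033, -0.0206, 0, 50, 0, 0.05, 0, 0.0033, -0.0206, 0, 50, 0, 0, 0, 0, 0, 0, 50, 0, 0, 0, 0, 0, 0, 50]

```text
time: 32.05
tool_pos: [539.7, 163.0, 188.7]
orientation: [-0.195, 2.444, 0.071]
contact_force: [1.0, -0.3, -3.8]
width: 0.695
grasp_force: 86.1
```

Run:
```python
from h import *
st();go((512.7,175,100),9,40)
```

```text
t 32.05 p [539.7 163.  188.7] o [-0.195  2.444  0.071] F [ 1.  -0.3 -3.8] w 59.4 g 86.1 q [ 0.19 -0.11 -0.8   0.19 -0.02  0.02]
shift [-0.0899  0.0401 -0.2956] mm [-27.   12.  -88.7] turn [ 0.     -0.0011 -0.0004] deg [ 0.  -0.4 -0.1]
```

Call:
step_arm:
  targets: [-0.04, 0.02, -0.08, 0.0003, -0.0019, 0, 50, -0.05, 0.02, -0.1, 0, 0, -0.0004, 50, 0, 0, -0.1, 0, 0, 0, 50, 0, 0, -0.04, 0, 0, 0, 50, 0, 0, 0, 0, 0, 0, 50, 0, 0, 0, 0, 0, 0, 50]

```text
time: 32.65
tool_pos: [519.6, 175.5, 97.7]
orientation: [-0.188, 2.421, 0.072]
contact_force: [1.1, -0.0, -4.3]
width: 0.693
grasp_force: 86.0
```

Run:
```python
from h import *
st();go((512.7,175,60),9,40.3)
I=vision.read_camera("side");T=vision.read_camera("top")
cv2.imwrite("pics/c8.png",np.hstack([cv2.resize(T[175:245,238:308],None,fx=5.5,fy=5.5,interpolation=2),cv2.resize(I[175:245,220:290],None,fx=5.5,fy=5.5,interpolation=2)]))
```

```text
t 32.65 p [519.6 175.5  97.7] o [-0.188  2.421  0.072] F [ 1.1 -0.  -4.3] w 59.2 g 86.0 q [ 0.23  0.04 -0.95 -0.13 -0.05  0.06]
shift [-0.0229 -0.0018 -0.1258] mm [ -6.9  -0.5 -37.7] turn [-0.0005  0.0017  0.0003] deg [-0.2  0.6  0.1]
```

View pics/c8.png

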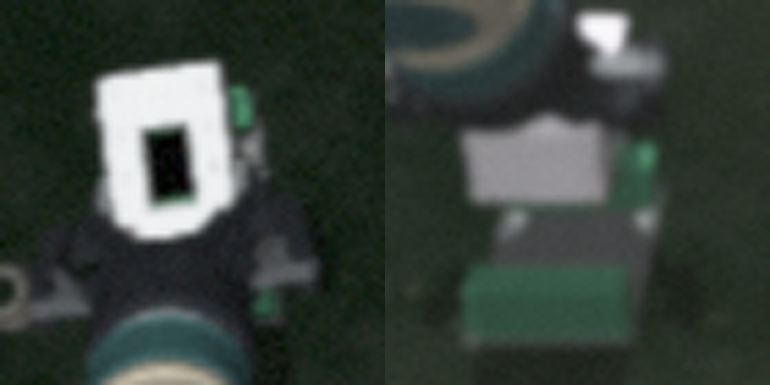

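The top view shows the carrier inverted over the cradle, window up, with its far edge at crop (95,78)–(220,62). I check its position against the tool with the same camera that measured the rails.

Run:
```python
from h import *
f=lambda x,y:((x+.5)/5.5-.5+238,(y+.5)/5.5-.5+175)
a=ray("top",*f(95,78),112);b=ray("top",*f(220,62),112);w=ray("top",*f(169,164),112)
d=b-a;print(a.round(1),b.round(1),"w",np.hypot(*d[:2]).round(1),"yaw",np.degrees(np.arctan2(d[1],d[0])).round(1)+90)
m=(a+b)/2-50*np.array([.988,.156,0]);print("centre from far edge",m.round(1),"window",w.round(1))
print("expected",(519.6+15.3),175.5+2.4)
# sub-pixel: white mask
T=vision.read_camera("top"); g=cv2.inRange(T,(150,150,150),(255,255,255))[175:245,238:308]
k,l,s,c=cv2.connectedComponentsWithStats(g);i=1+np.argmax(s[1:,4]);print(s[i],c[i])
s=env.sense();print(s["tool_pos"].round(1))
```

```text
[580.7 216.  112. ] [589.4 153.7 112. ] w 63.0 yaw 7.900000000000006
centre from far edge [535.7 177.  112. ] window [537.  177.4 112. ]
expected 534.9 177.9
[ 18  12  25  31 528] [29.57007576 25.98106061]
[519.2 175.8  98.5]
```

Call:
step_arm:
  targets: [-0.02, 0, -0.03, -0.0003, 0.0015, 0.0002, 50, 0, 0, -0.04, 0, 0, 0, 50, 0, 0, -0.03, 0, 0, 0, 50, 0, 0, 0, 0, 0, 0, 50, 0, 0, 0, 0, 0, 0, 50, 0, 0, 0, 0, 0, 0, 50]

```text
time: 33.4
tool_pos: [511.2, 175.7, 66.7]
orientation: [-0.192, 2.431, 0.072]
contact_force: [-0.2, 0.2, -3.7]
width: 0.696
grasp_force: 86.2
```

Run:
```python
from h import *
st();go((513,175.8,56),9,40.3)
```

```text
t 33.4 p [511.2 175.7  66.7] o [-0.192  2.431  0.072] F [-0.2  0.2 -3.7] w 59.4 g 86.2 q [ 0.24  0.11 -0.98 -0.22 -0.05  0.06]
shift [ 0.006   0.0002 -0.0358] mm [  1.8   0.1 -10.7] turn [-0.0002  0.0001 -0.0001] deg [-0.1  0.  -0. ]
```

Call:
step_arm:
  targets: [0.004, 0, -0.02, 0, 0, 0, 50, 0, 0, -0.01, 0, 0, 0, 50, 0, 0, 0, 0, 0, 0, 50, 0, 0, 0, 0, 0, 0, 50]

```text
time: 33.8
tool_pos: [511.7, 175.5, 56.7]
orientation: [-0.192, 2.433, 0.072]
contact_force: [0.4, -0.0, -4.7]
width: 0.691
grasp_force: 86.4
```

Call:
step_arm:
  targets: [0, 0, -0.005, 0, 0, 0, 50, 0, 0, -0.003, 0, 0, 0, 50, 0, 0, 0, 0, 0, 0, 50]

```text
time: 34.1
tool_pos: [513.2, 176.1, 56.4]
orientation: [-0.191, 2.428, 0.073]
contact_force: [-5.6, -0.3, 7.6]
width: 0.69
grasp_force: 87.7
```

Run:
```python
from h import *
st();go((513,175.8,56),9,40.3)
```

```text
t 34.1 p [513.2 176.1  56.4] o [-0.191  2.428  0.073] F [-5.6 -0.3  7.6] w 59.0 g 87.7 q [ 0.24  0.14 -0.98 -0.26 -0.05  0.06]
shift [-0.0008 -0.001  -0.0014] mm [-0.2 -0.3 -0.4] turn [-0.0004  0.0005 -0.0001] deg [-0.1  0.2 -0.1]
```

Call:
step_arm:
  targets: [-0.003, 0, 0.004, 0, 0, 0, 50, 0, 0, 0, 0, 0, 0, 50, 0, 0, 0, 0, 0, 0, 70, 0, 0, 0, 0, 0, 0, 85, 0, 0, 0, 0, 0, 0, 85, 0, 0, 0, 0, 0, 0, 85, -0.02, -0.003, 0.024, 0, 0, 0, 85, -0.05, -0.008, 0.06, 0, 0, 0, 85, -0.08, -0.012, 0.09, 0, 0, 0, 85, -0.08, -0.012, 0.09, 0, 0, 0, 85]

```text
time: 35.1
tool_pos: [440.5, 164.7, 135.2]
orientation: [-0.192, 2.434, 0.071]
contact_force: [0.8, -0.9, 1.7]
width: 0.995
grasp_force: 0.0
```

Call:
step_arm:
  targets: [0, -0.05, 0.1, 0, 0, 0, 85, 0, -0.1, 0.1, 0, 0, 0, 85, 0, -0.15, 0, 0, 0, 0, 85, 0, -0.15, 0, 0, 0, 0, 85, 0, -0.15, 0, 0, 0, 0, 85, 0, -0.15, 0, 0, 0, 0, 85, 0, 0, 0, 0, 0, 0, 85, 0, 0, 0, 0, 0, 0, 85]

```text
time: 35.9
tool_pos: [441.6, -61.8, 195.2]
orientation: [-0.186, 2.433, 0.07]
contact_force: [-0.3, 0.0, -0.7]
width: 0.995
grasp_force: 0.0
```

Run:
```python
from h import *
st()
T=vision.read_camera("top");I=vision.read_camera("side")
b=cv2.inRange(T,(150,150,150),(255,255,255))[180:245,245:300]
k,l,s,c=cv2.connectedComponentsWithStats(b);i=1+np.argmax(s[1:,4])
cn,_=cv2.findContours((l==i).astype(np.uint8),cv2.RETR_EXTERNAL,2)
r=cv2.minAreaRect(cn[0]);u=(r[0][0]+245,r[0][1]+180);print(r,"carrier top z70",ray("top",*u,70).round(1),"area",s[i,4])
P=np.array([ray("top",x+245,y+180,70)[:2] for x,y in cv2.boxPoints(r)]);print(P.round(1))
H=cv2.cvtColor(T,cv2.COLOR_BGR2HSV);m=cv2.inRange(H,(65,90,50),(95,255,200))[180:245,245:300]
k,l,s,c=cv2.connectedComponentsWithStats(m)
for j in range(1,k):
    if s[j,4]>5: print("green",s[j].tolist(),[ray("top",*(c[j]+[245,180]),32)[:2].round(1)])
g=cv2.cvtColor(I,cv2.COLOR_BGR2GRAY)
print("orange side",)
for nm,p in(("jar",(640,-251,56)),("bottle",(672,-12,150)),("nozzle",(483,271,34)),("batt",(482,-346,48))): print(nm,proj("top",p).round())
D=cv2.absdiff(T,cv2.imread("pics/top0.png")).max(2)
for nm,(u,v) in(("jar",(420,175)),("bottle",(338,155)),("nozzle",(239,228)),("batt",(454,229))): print(nm,"change",(D[v-12:v+12,u-12:u+12]>60).sum())
```

```text
t 35.9 p [441.6 -61.8 195.2] o [-0.186  2.433  0.07 ] F [-0.3  0.  -0.7] w 85.0 g 0.0 q [-0.54 -0.36 -0.95  0.41  0.43 -0.57]
((25.268558502197266, 31.26419448852539), (35.75028610229492, 22.005258560180664), 82.40535736083984) carrier top z70 [525.8 177.3  70. ] area 668
[[572.7 216.7]
 [581.6 154.8]
 [479.7 138.6]
 [471.1 199.4]]
green [11, 10, 28, 9, 64] [array([588.7, 176.5])]
green [16, 46, 27, 10, 94] [array([473.6, 166.5])]
orange side
jar [419. 175.]
bottle [338. 153.]
nozzle [239. 228.]
batt [454. 229.]
jar change 0
bottle change 0
nozzle change 0
batt change 0
```

The view budget is used up, so I check the centring numerically. In the side view I read the strip of near rail left in front of the carrier end, which is 12 mm when centred.

Run:
```python
from h import *
I=vision.read_camera("side");S=cv2.resize(I,None,fx=1,fy=1);S0=cv2.imread("pics/side0.png")
a=np.array([.988,.156,0]);b=np.array([-.156,.988,0]);C=np.array([528.3,178.2,32])
def samp(J,n,ss,z=32):
    o=[]
    for s in ss:
        v=[]
        for y in np.linspace(-20,20,21):
            u=proj(n,C+a*s+b*y+[0,0,z-32]); v.append(cv2.getRectSubPix(J,(1,1),(float(u[0]),float(u[1])))[0,0])
        o.append(np.mean(v,0))
    return np.array(o)
ss=np.arange(-84,-30,2)
for nm,J in(("before",S0),("now",S)):
    o=samp(J,"side",ss); print(nm,[(int(s),*[int(t) for t in x]) for s,x in zip(ss,o)])
T=vision.read_camera("top");T0=cv2.imread("pics/top0.png")
for nm,J in(("top before",T0),("top now",T)):
    o=samp(J,"top",np.arange(-74,80,3)); print(nm,[(int(s),int(x[1]),int(x[2])) for s,x in zip(np.arange(-74,80,3),o)])
```

```text
before [(-84, 63, 81, 49), (-82, 63, 80, 49), (-80, 63, 80, 49), (-78, 64, 81, 49), (-76, 64, 82, 50), (-74, 65, 83, 50), (-72, 66, 84, 50), (-70, 69, 89, 53), (-68, 73, 94, 56), (-66, 81, 104, 61), (-64, 89, 115, 67), (-62, 95, 122, 71), (-60, 101, 130, 76), (-58, 104, 134, 78), (-56, 107, 137, 80), (-54, 108, 138, 81), (-52, 109, 139, 82), (-50, 110, 140, 84), (-48, 112, 140, 87), (-46, 113, 137, 91), (-44, 113, 133, 94), (-42, 112, 126, 97), (-40, 111, 119, 100), (-38, 110, 113, 102), (-36, 109, 109, 103), (-34, 108, 106, 104), (-32, 108, 105, 103)]
now [(-84, 80, 99, 64), (-82, 80, 99, 65), (-80, 81, 100, 65), (-78, 81, 100, 65), (-76, 81, 100, 65), (-74, 82, 102, 65), (-72, 83, 103, 66), (-70, 87, 109, 69), (-68, 92, 115, 72), (-66, 101, 127, 79), (-64, 111, 139, 86), (-62, 120, 148, 95), (-60, 129, 156, 104), (-58, 137, 159, 117), (-56, 145, 162, 129), (-54, 154, 164, 142), (-52, 162, 167, 155), (-50, 170, 170, 165), (-48, 177, 174, 173), (-46, 181, 178, 178), (-44, 185, 180, 182), (-42, 187, 182, 184), (-40, 188, 183, 185), (-38, 189, 184, 186), (-36, 189, 184, 186), (-34, 189
[... 989 characters left out ...]
50, 124, 109), (-47, 157, 155), (-44, 217, 215), (-41, 237, 236), (-38, 240, 238), (-35, 240, 239), (-32, 240, 238), (-29, 240, 238), (-26, 239, 238), (-23, 240, 238), (-20, 239, 237), (-17, 230, 227), (-14, 204, 198), (-11, 165, 153), (-8, 131, 123), (-5, 118, 116), (-2, 118, 117), (1, 116, 115), (4, 118, 116), (7, 119, 117), (10, 116, 116), (13, 114, 113), (16, 115, 114), (19, 119, 118), (22, 127, 122), (25, 153, 147), (28, 198, 193), (31, 231, 229), (34, 239, 237), (37, 240, 238), (40, 239, 238), (43, 239, 238), (46, 240, 238), (49, 240, 238), (52, 239, 237), (55, 231, 225), (58, 194, 170), (61, 141, 100), (64, 85, 52), (67, 47, 31), (70, 38, 28), (73, 38, 27), (76, 37, 27), (79, 37, 26)]
```

Both views put the carrier about 3 mm toward the robot (top −3.3 mm, side −2.5 mm), while yaw and sideways position are good. There is ample time, so I regrip, lift slightly, shift 3 mm outward and set it down again.

Call:
step_arm:
  targets: [0, 0.15, 0, 0, 0, 0, 85, 0, 0.15, 0, 0, 0, 0, 85, 0, 0.15, 0, 0, 0, 0, 85, 0, 0.15, 0, 0, 0, 0, 85, 0, 0.1, -0.05, 0, 0, 0, 85, 0, 0.05, -0.1, 0, 0, 0, 85, 0, 0, 0, 0, 0, 0, 85, 0, 0, 0, 0, 0, 0, 85]

```text
time: 36.9
tool_pos: [440.2, 166.6, 148.8]
orientation: [-0.198, 2.435, 0.073]
contact_force: [0.2, -0.5, 0.5]
width: 0.993
grasp_force: 0.0
```

Run:
```python
from h import *
st();go((513,176,57),9,40.3)
```

```text
t 36.9 p [440.2 166.6 148.8] o [-0.198  2.435  0.073] F [ 0.2 -0.5  0.5] w 84.8 g 0.0 q [ 0.26 -0.24 -1.01  0.1  -0.06  0.08]
shift [ 0.2428  0.0314 -0.3059] mm [ 72.8   9.4 -91.8] turn [-0.     -0.0006 -0.0008] deg [-0.  -0.2 -0.3]
```

Call:
step_arm:
  targets: [0.06, 0.008, -0.08, 0, -0.0005, -0.0007, 85, 0.07, 0.009, -0.08, 0, 0, 0, 85, 0.06, 0.008, -0.07, 0, 0, 0, 85, 0.04, 0.006, -0.04, 0, 0, 0, 85, 0, 0, 0, 0, 0, 0, 85, 0, 0, 0, 0, 0, 0, 85]

```text
time: 37.5
tool_pos: [511.7, 174.0, 70.2]
orientation: [-0.185, 2.429, 0.069]
contact_force: [-0.4, -0.5, 0.3]
width: 0.995
grasp_force: 0.0
```

Run:
```python
from h import *
st();go((513,176,57),9,40.3)
```

```text
t 37.5 p [511.7 174.   70.2] o [-0.185  2.429  0.069] F [-0.4 -0.5  0.3] w 85.0 g 0.0 q [ 0.23  0.1  -0.98 -0.21 -0.05  0.06]
shift [ 0.0042  0.0067 -0.0439] mm [  1.3   2.  -13.2] turn [-0.0002  0.0006  0.0007] deg [-0.1  0.2  0.3]
```

Call:
step_arm:
  targets: [0.002, 0.004, -0.025, 0, 0.0003, 0.0006, 85, 0, 0, -0.013, 0, 0, 0, 85, 0, 0, 0, 0, 0, 0, 85, 0, 0, 0, 0, 0, 0, 85]

```text
time: 37.9
tool_pos: [511.2, 175.6, 57.6]
orientation: [-0.191, 2.432, 0.072]
contact_force: [0.0, -0.3, -0.7]
width: 0.998
grasp_force: 0.0
```

Run:
```python
from h import *
st();go((513,176,57),9,40.3)
```

```text
t 37.9 p [511.2 175.6  57.6] o [-0.191  2.432  0.072] F [ 0.  -0.3 -0.7] w 85.2 g 0.0 q [ 0.24  0.13 -0.98 -0.25 -0.05  0.06]
shift [ 0.0061  0.0014 -0.002 ] mm [ 1.8  0.4 -0.6] turn [-0.0002  0.     -0.    ] deg [-0.1  0.  -0. ]
```

Now close, lift 4 mm, and shift 3 mm.

Call:
step_arm:
  targets: [0, 0, 0, 0, 0, 0, 72, 0, 0, 0, 0, 0, 0, 64, 0, 0, 0, 0, 0, 0, 50, 0, 0, 0, 0, 0, 0, 50, 0, 0, 0, 0, 0, 0, 50]
  squeeze: 60

```text
time: 38.4
tool_pos: [511.6, 175.7, 57.9]
orientation: [-0.191, 2.431, 0.072]
contact_force: [-4.8, -1.0, 4.6]
width: 0.691
grasp_force: 63.4
```

Call:
step_arm:
  targets: [0, 0, 0.014, 0, 0, 0, 50, 0.005, 0.0008, 0, 0, 0, 0, 50, 0.005, 0.0008, 0, 0, 0, 0, 50, 0, 0, 0, 0, 0, 0, 50, 0, 0, 0, 0, 0, 0, 50]

```text
time: 38.9
tool_pos: [514.2, 175.9, 61.2]
orientation: [-0.191, 2.433, 0.071]
contact_force: [0.3, -0.5, -4.0]
width: 0.689
grasp_force: 65.1
```

Call:
step_arm:
  targets: [0.0015, 0, -0.006, 0, 0, 0, 50, 0, 0, -0.005, 0, 0, 0, 50, 0, 0, 0, 0, 0, 0, 50, 0, 0, 0, 0, 0, 0, 50]

```text
time: 39.3
tool_pos: [514.9, 176.0, 58.2]
orientation: [-0.191, 2.432, 0.071]
contact_force: [-0.5, -0.6, -3.9]
width: 0.693
grasp_force: 65.1
```

Call:
step_arm:
  targets: [0, 0, -0.003, 0, 0, 0, 50, 0, 0, 0, 0, 0, 0, 50, 0, 0, 0, 0, 0, 0, 50]

```text
time: 39.6
tool_pos: [515.3, 176.1, 58.0]
orientation: [-0.191, 2.431, 0.072]
contact_force: [-2.2, -0.1, -1.2]
width: 0.694
grasp_force: 65.4
```

Seated, and 3 to 3.5 mm further out. I lower it slightly, release and retreat.

Call:
step_arm:
  targets: [0, 0, -0.002, 0, 0, 0, 50, 0, 0, 0, 0, 0, 0, 50, 0, 0, 0, 0, 0, 0, 70, 0, 0, 0, 0, 0, 0, 85, 0, 0, 0, 0, 0, 0, 85, 0, 0, 0, 0, 0, 0, 85, -0.02, -0.003, 0.024, 0, 0, 0, 85, -0.05, -0.008, 0.06, 0, 0, 0, 85, -0.08, -0.012, 0.09, 0, 0, 0, 85, -0.08, -0.012, 0.09, 0, 0, 0, 85]

```text
time: 40.6
tool_pos: [444.5, 165.2, 136.4]
orientation: [-0.191, 2.433, 0.071]
contact_force: [0.7, 0.6, 1.0]
width: 0.996
grasp_force: 0.0
```

Call:
step_arm:
  targets: [0, -0.05, 0.1, 0, 0, 0, 85, 0, -0.1, 0.1, 0, 0, 0, 85, 0, -0.15, 0, 0, 0, 0, 85, 0, -0.15, 0, 0, 0, 0, 85, 0, -0.15, 0, 0, 0, 0, 85, 0, -0.15, 0, 0, 0, 0, 85, 0, 0, 0, 0, 0, 0, 85, 0, 0, 0, 0, 0, 0, 85]

```text
time: 41.4
tool_pos: [445.6, -61.3, 196.5]
orientation: [-0.185, 2.432, 0.069]
contact_force: [0.4, 1.5, -1.3]
width: 0.994
grasp_force: 0.0
```

Run:
```python
from h import *
st()
T=vision.read_camera("top")
b=cv2.inRange(T,(150,150,150),(255,255,255))[180:245,245:300]
k,l,s,c=cv2.connectedComponentsWithStats(b);i=1+np.argmax(s[1:,4])
cn,_=cv2.findContours((l==i).astype(np.uint8),cv2.RETR_EXTERNAL,2)
r=cv2.minAreaRect(cn[0]);print(r,ray("top",r[0][0]+245,r[0][1]+180,70).round(1),"area",s[i,4])
D=cv2.absdiff(T,cv2.imread("pics/top0.png")).max(2)
for nm,(u,v) in(("jar",(420,175)),("bottle",(338,155)),("nozzle",(239,228)),("batt",(454,229))): print(nm,"change",(D[v-12:v+12,u-12:u+12]>60).sum())
```

```text
t 41.4 p [445.6 -61.3 196.5] o [-0.185  2.432  0.069] F [ 0.4  1.5 -1.3] w 84.8 g 0.0 q [-0.53 -0.36 -0.94  0.4   0.42 -0.56]
((25.192140579223633, 29.94104766845703), (35.485958099365234, 21.939176559448242), 82.40535736083984) [529.6 177.7  70. ] area 663
jar change 0
bottle change 0
nozzle change 0
batt change 0
```

The carrier now reads (529.6,177.7) in the camera that puts the cradle at about (529.7,178.2). It is square and centred, and the bystanders have not moved. I hand it in.

```bash
python3 -c "
from workcell import job
print(job.finish_job())"
```

```text
the job is handed in; nothing more can be done
None
```

Handed in at about 41 s: cover pushed home, bolt shot, latch held a tug of about 16 N in the dock, and the carrier now rests upside down, square and centred on the green rails to within about 1 mm, with the jar, bottle, battery and nozzle unmoved; the verdict was not shown, and the cover was last seen shut while the carrier stood on end, not after it was turned over.

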